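# Send a plaque down the drying rail

### The arm

A 6-joint arm with a two-finger parallel gripper is mounted at the origin on the work surface. World frame = base frame: x ahead of the robot, y to its left, z up, the work surface at z = 0. Lengths are in mm, angles in rad, forces in N, time in s.
With the tool pointing down it reaches from about 400 to 925 mm from the base axis. Payload 12.5 kg.
Tool frame: the origin (TCP) lies at the very end of the fingers, on their centre line; the grasp point (between the pads) lies 19 mm behind it (env.grip_point_offset is the distance from the TCP to the grasp point, in mm); z points along the fingers, y is the direction in which the jaws open and shut (so a half turn about z gives the same grasp; the last joint's range is limited). The gripper opens to 95 mm and grips with 3 to 60 N. Pads are 20 mm wide; open, the fingers measure 119 mm over their backs; the gripper's body (75 mm by 180 mm) begins 59 mm behind the grasp point.
Start: joints at [-1.293, 0.491, 1.559, -0, 1.092, -0.106], TCP at [234.053, -579.539, 214.661] pointing down, gripper open.
Joint ranges: [-3.1, 3.1], [-0.84, 2.19], [0.05, 2.79], [-1.13, 4.28], [0.06, 2.93], [-2.69, 2.69]. Speed limits (rad/s): [2.22, 2.22, 2.79, 3.14, 3.14, 3.14].

### API

Orientations are given as [roll, pitch, yaw] about the fixed x, y, z axes, in that order (R = Rz(yaw) Ry(pitch) Rx(roll)).
In Python, from cell import env gives the robot as it stands.
- The arm moves only by the tool drive_tool, never from a script. Its argument "commands" is a list of rows, each an object of numbers: "dx", "dy", "dz": the shift along the world's x, y, z in mm; "yaw": the turn about the world's z in degrees. In form: [{"dx": .., "dy": .., "dz": .., "yaw": ..}, ...]. A call has 1 to 5 rows; each row shifts and turns the commanded pose from where the row before left it; what a row does not reach is not made up. A row lasts 1/12 s, in which the tool goes at most 41.7 mm and 7.16 degrees, less where a joint would pass 70% of its speed; a pose out of reach is approached as far as the arm can. A call with a gripper value outside its range is refused whole. "grip" is the opening, from 0 (shut) to 1 (fully open), set as the call begins (left out, the last holds). The fingers move at their own pace and stop on an object; the grip force is fixed at half the most. Time passes only in rows, so rows that do not move let the fingers close. It gives the time, the measured TCP pose, the force and the opening at its end, in the units of the state.
- env.state(): the state, without advancing time (a new reading comes with each control period).
- env.read_camera(name): name is "scene" or "top"; returns the picture (480x640x3 uint8, red, green, blue); there is no depth.
- env.calibration(name): a dict with "intrinsics" (3x3 intrinsics, pixels), "dist_coeffs" ([k1, k2, p1, p2, k3] as OpenCV has them; the pictures are not rectified), "rvec" (rotation vector, rad) and "tvec" (3), from world to camera coordinates, as OpenCV has them. Camera axes: x right, y down, z forward; pixel columns grow to the right and rows downward; lengths in mm; the calibration is good to about 2 mm. A picture is of the moment at which its call begins. calibration takes no time and is no camera call.
- env.job_done(): hands the job in, once; it reports no verdict.
Trained networks look in the newest picture that a camera, given by its name, has taken for a name from the list of things; names that differ only in an ending like _2 or _b are one class to them, and where a whole thing is asked for, a point or a joint stands for the part that bears it (a point fixed in the world has none). Each returns a list of dicts, best first, with "conf" (0 to 1); they miss things now and then, are a little off and sometimes report something else, mostly with a low value. They report only what shows in the picture. A call takes as long as a camera call. They do not tell look-alikes from the thing itself.
- env.trace(query, camera): "pixels" (480x640 bool, what is visible of it) and "pixel" ([column, row] in pixels, amid what is visible of it).
- env.place_of(query, camera): "pixel" ([column, row] in pixels: a listed point, or the origin of a listed thing).
The state is a dict: "t": time; "joints": joint angles; "qvel": joint speeds; "tau": joint torques, N m; "eef_pos": TCP position; "tcp_rot": TCP orientation; "ft_force": force on the tool from outside, world axes, zero at the start; "moment": the same for the moment, N m; "opening": opening from 0.0 (shut) to 1.0 (fully open).
Only numpy, scipy, OpenCV 4.12 (cv2) and the standard library are available. Lean on these libraries where they do the work, as an engineer would, in place of code of your own. Each camera call takes 0.05 s, during which the arm holds its last target.

### The job

Take the wooden plaque that has a wheeled trolley hook out of the slotted rack and hook it onto the sloped drying rail near its high end: pass the hook round the rail, set both wheels gently down on the rail's top edge while still holding the plaque's tab, then let go so that it rolls down by itself. Check that it ends hanging freely against the stop at the low end, and leave the rack, the two other plaques and the other things on the table undisturbed.

Things in the scene. Friction and masses are not known exactly. Their poses are not given: they have to be found in the camera images.
- hanger: Loose part, about 245 g (give or take 40 %): plywood plaque under a steel C-shaped trolley hook with two grey wheels; 180 mm tall, 68 mm long. Origin: centre of the plaque's underside; x along the plaque's width and the wheels' running direction, y across, z up. Plaque 60 (x) x 12 (y) x 62 (z) mm. Stands upright in a rack slot at the start.
- hanger_grip (a point): Centre of the grip tab on top of the hanger, 160 mm above its origin, axes as the hanger's. The tab is a steel block 32 mm along x, 10 mm thick along y, 40 mm high, on a bridge that reaches from y = -6 to +17 mm and x = -17 to +17 mm. Pinch it from above across its 10 mm.
- hanger_wheels (a point): Middle of the two wheels' lowest tread line, 110 mm above the hanger's origin (50 mm below the tab's centre): this line runs on the rail. The free-turning wheels sit at x = -20 and +20 mm; treads of radius 9 mm, 12 mm wide, centred on y = 0, between flanges of radius 14 mm that reach 5 mm below the tread line.
- hanger_mouth (a point): Middle of the C's mouth, 87.5 mm above the hanger's origin, axes as the hanger's. The C has its back strap at y = +13 to +17 mm and is open towards -y; the mouth is 35 mm high, from the under-bar's top (z = 70 mm) to the flanges' lowest point (z = 105 mm). The rail comes in here: move the hanger in its own -y direction until the rail is at y = 0, then lower it.
- stand: Fixed steel stand of the drying rail. Origin on the table under the rail's middle; x along the rail DOWNHILL, y across, z up. Posts at x = -190 and +190 mm, free between. Rail: flat bar 8 mm thick (y), 20 mm high, sloping 5 degrees (0.087 rad) down to +x. Its height is NOT measured: the top edge at x = 0 is 170 to 210 mm above the table; feel for it. It stays put under 50 N.
- stand_stop (a point): Point on the table (stand x = 150 mm, y = 0) straight below the face of the rubber stop block at the rail's low end. The block is 22 mm wide and stands 30 mm up from the rail's top edge. When the front wheel touches it, the grip tab's centre is at about x = 120 mm in the stand's frame.
- stand_high (a point): Point on the table (stand x = -180 mm, y = 0) straight below the inner face of the small end block at the rail's high end. The block is 22 mm wide and 24 mm high above the rail's top edge. Load the hanger a little downhill of it, with its tab's centre 60 to 110 mm from this point.
- rack: Fixed wooden rack, 270 (x) x 44 (y) x 38 (z) mm, origin under its centre. Three slots in line along x, centred at x = -85, 0 and +85 mm, 14 mm wide and 30 mm deep (floor at z = 8 mm). A 12 mm thick plaque stands upright in each; lift straight up by at least 35 mm to clear it. Which slot holds the hanger differs.
- plaque_a: Plain rectangular plaque 60 x 12 x 68 mm without hook, standing in a slot; origin at the centre of its underside. Bystander.
- plaque_b: Plain plaque with a rounded top, 56 x 12 x 80 mm, without hook, standing in a slot; origin at the centre of its underside. Bystander.
- jar_a: Paint jar, 48 mm across, 55 mm tall, origin at its underside. Bystander.
- jar_b: Paint jar, 48 mm across, 55 mm tall, origin at its underside. Bystander.
- oil: Amber bottle, 64 mm across, 170 mm tall, origin at its underside. Bystander.
- thread: Cone of orange thread, 84 mm across, 115 mm tall, origin at its underside. Bystander.
- tape: Roll of tape lying flat, 90 mm across, 24 mm tall, origin at its underside. Bystander.
- brush: Flat paint brush lying down, 180 mm long. Bystander.
Things that resemble listed ones, but are neither listed nor needed, are in the scene too. Leave any blue or red look-alike of the hanger alone.

How it is judged:
By the outcome, as a careful person would: the job done as asked, in the order asked, and still so for the second after the job is handed in, with the robot touching nothing.
It also fails if it takes over 64 s, if anything falls off the work surface, if the arm or the gripper's body presses on something with over 40 N, if the wrist force passes 120 N, or if a joint passes its speed limit or range.

## Working session

There is one attempt and no reset: what is moved stays moved. The work goes in short steps, Python scripts to look and compute and a tool call to move; the robot and the scene stay as the last step left them, time stands still between calls to the robot, and variables do not carry over. Pictures are saved under pics/ and viewed, and the job is handed in when it is done.

Besides the shell and the picture viewer there is one more tool, called as name([rows], argument=value, ...), one row to a line, values as JSON. drive_tool: Moves the arm, as the interface text tells. Its arguments: {"type":"object","properties":{"commands":{"type":"array"},"grip":{"type":"number"}},"required":["commands"]}

```bash
ls; mkdir -p pics; cat > h.py <<'E'
import numpy as np, cv2, json
from cell import env
def cal(n):
    c=env.calibration(n); return np.array(c["intrinsics"],float),np.array(c["dist_coeffs"],float),np.array(c["rvec"],float),np.array(c["tvec"],float).ravel()
def ray(n,px):
    K,D,r,t=cal(n); R=cv2.Rodrigues(r)[0]
    u=cv2.undistortPoints(np.array([[px]],float),K,D)[0,0]
    return -R.T@t, R.T@np.array([u[0],u[1],1.])
def at_z(n,px,z):
    o,d=ray(n,px); return o+d*(z-o[2])/d[2]
def proj(n,P):
    K,D,r,t=cal(n); return cv2.projectPoints(np.array(P,float).reshape(-1,1,3),r,t,K,D)[0][:,0]
def tri(p1,p2,n1="scene",n2="top"):
    o1,d1=ray(n1,p1);o2,d2=ray(n2,p2)
    A=np.array([d1,-d2]).T; s=np.linalg.lstsq(A,o2-o1,rcond=None)[0]
    a=o1+d1*s[0];b=o2+d2*s[1]; return (a+b)/2,np.linalg.norm(a-b)
def save(img,name): cv2.imwrite("pics/"+name,cv2.cvtColor(img,cv2.COLOR_RGB2BGR))
E
python3 - <<'E'
from h import *
for n in("scene","top"):
    im=env.read_camera(n); save(im,n+"0.png"); np.save(n+"0.npy",im)
    o,_=ray(n,(320,240)); print(n,o)
    for q in ["hanger","hanger_grip","hanger_wheels","stand","stand_stop","stand_high","rack"]:
        print(q,[(np.round(d["pixel"]).tolist(),round(d["conf"],2)) for d in env.place_of(q,n)])
print(env.state())
E
```

```text
pics
scene [1102.66446545 -236.96213513  786.38831048]
hanger [([296.0, 222.0], 0.84), ([330.0, 261.0], 0.68), ([250.0, 232.0], 0.68), ([276.0, 264.0], 0.64)]
hanger_grip [([241.0, 179.0], 0.87), ([292.0, 168.0], 0.85), ([355.0, 166.0], 0.8), ([336.0, 202.0], 0.79), ([192.0, 269.0], 0.75), ([272.0, 214.0], 0.65), ([363.0, 246.0], 0.59), ([133.0, 319.0], 0.51), ([188.0, 326.0], 0.4)]
hanger_wheels [([245.0, 198.0], 0.82), ([336.0, 225.0], 0.59), ([294.0, 189.0], 0.55), ([362.0, 246.0], 0.22)]
stand [([372.0, 313.0], 0.76)]
stand_stop [([437.0, 295.0], 0.75)]
stand_high [([290.0, 334.0], 0.83), ([364.0, 243.0], 0.68)]
rack [([362.0, 248.0], 0.94), ([188.0, 325.0], 0.24)]
top [ 216.70737493  -12.35850575 1591.38281324]
hanger [([328.0, 305.0], 0.74), ([277.0, 299.0], 0.73), ([372.0, 307.0], 0.71), ([310.0, 253.0], 0.7), ([358.0, 262.0], 0.49)]
hanger_grip [([366.0, 251.0], 0.82), ([312.0, 244.0], 0.69), ([269.0, 296.0], 0.68), ([380.0, 302.0], 0.66), ([302.0, 198.0], 0.63), ([330.0, 300.0], 0.53)]
hanger_wheels [([309.0, 244.0], 0.77), ([361.0, 257.0], 0.67), ([330.0, 304.0], 0.61), ([272.0, 295.0], 0.6), ([252.0, 197.0], 0.58), ([377.0, 303.0], 0.56)]
stand [([301.0, 199.0], 0.87)]
stand_stop [([252.0, 200.0], 0.62), ([425.0, 270.0], 0.29)]
stand_high [([368.0, 195.0], 0.8)]
rack []
{'t': 0.8, 'joints': array([-1.29260774e+00,  4.90895299e-01,  1.55889580e+00, -1.46064365e-05,
        1.09165969e+00, -1.05628096e-01]), 'qvel': array([-0.00098569, -0.00018741,  0.00044776, -0.00272851,  0.00040438,
       -0.00170125]), 'tau': array([-1.89207647e-03, -6.12421560e+01, -2.58415353e+01,  6.92482805e-02,
        4.45204892e-02, -3.69685552e-05]), 'eef_pos': array([ 234.04863531, -579.55473258,  214.66531556]), 'tcp_rot': array([3.14145294e+00, 2.78479807e-05, 3.83823411e-01]), 'ft_force': array([-0.91834165, -0.76391774,  0.29389651]), 'moment': array([-0.02388593,  0.00674932, -0.02417629]), 'opening': 0.9994896614391453}
```

View pics/scene0.png

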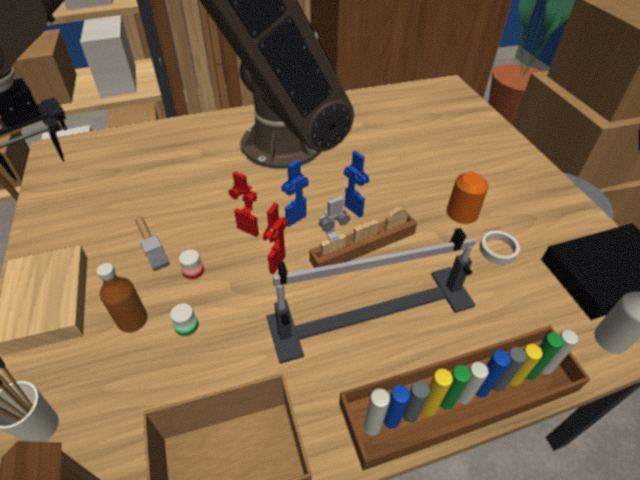

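View pics/top0.png

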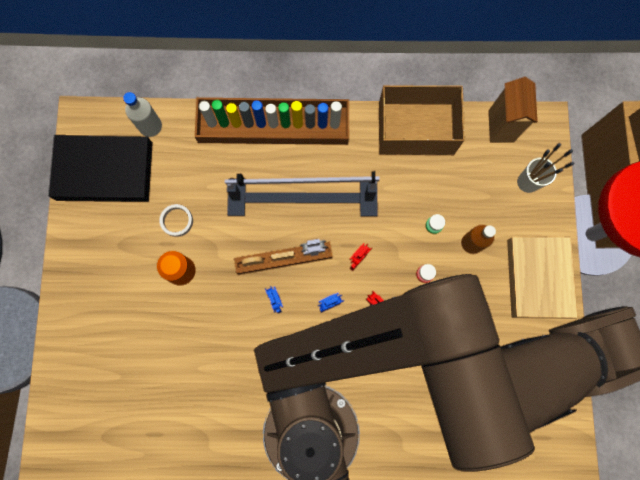

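The candidates in the scene view are grey (336,215), red (243,205) and (275,240), and blue (295,190) and (356,185). Only the grey one stands in a rack slot, at top (313,246), and has grey wheels, so it is the hanger. I'll confirm that in a crop.

```bash
python3 - <<'E'
from h import *
s=np.load("scene0.npy");t=np.load("top0.npy")
a=cv2.resize(s[180:290,290:430],None,fx=5,fy=5,interpolation=cv2.INTER_CUBIC)
save(a,"cropA.png")
b=cv2.resize(t[165:285,220:400],None,fx=4.4,fy=4.4,interpolation=cv2.INTER_CUBIC)
save(b,"cropB.png")
c=cv2.resize(s[220:370,255:485],None,fx=3.4,fy=3.4,interpolation=cv2.INTER_CUBIC)
save(c,"cropC.png")
H=at_z("top",(368,195),0);L=at_z("top",(252,200),0);print("high",H,"mid",at_z("top",(301,199),0))
for p in[(290,334),(372,313),(437,295)]: print(at_z("scene",p,0))
print("rack",at_z("scene",(362,248),0))
print("grip",tri((336,202),(312,244)))
E
```

```text
high [ 658.23365362 -159.27734332    0.        ] mid [644.36136317  34.55453548   0.        ]
[ 645.16272849 -146.80418374    0.        ]
[647.57880672  30.59227964   0.        ]
[647.1771236  184.12701115   0.        ]
rack [470.8979477   76.61176506   0.        ]
grip (array([4.79826571e+02, 4.39194328e-01, 1.76234602e+02]), np.float64(1.2541270551683412))
```

View pics/cropA.png

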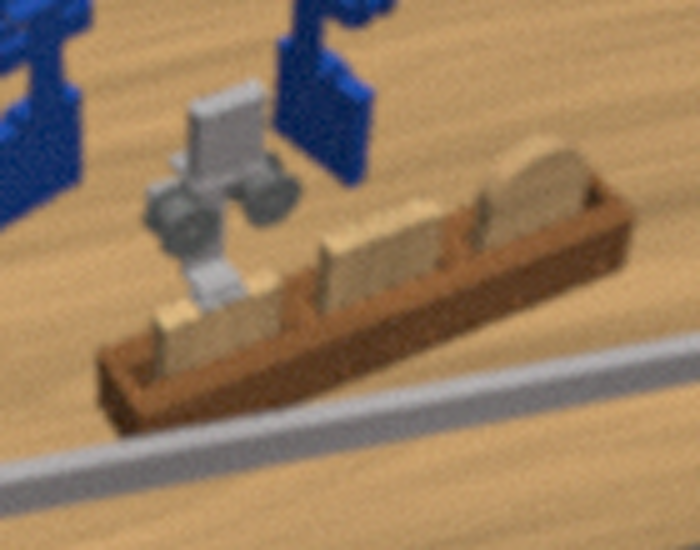

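View pics/cropB.png

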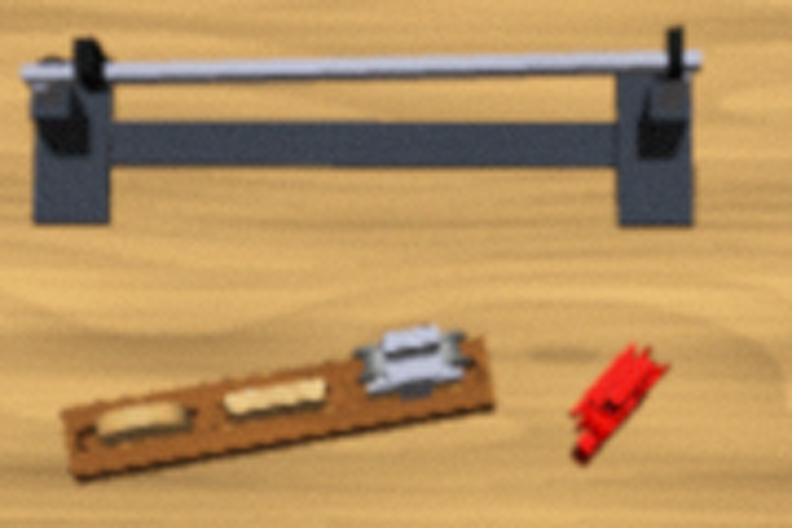

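View pics/cropC.png

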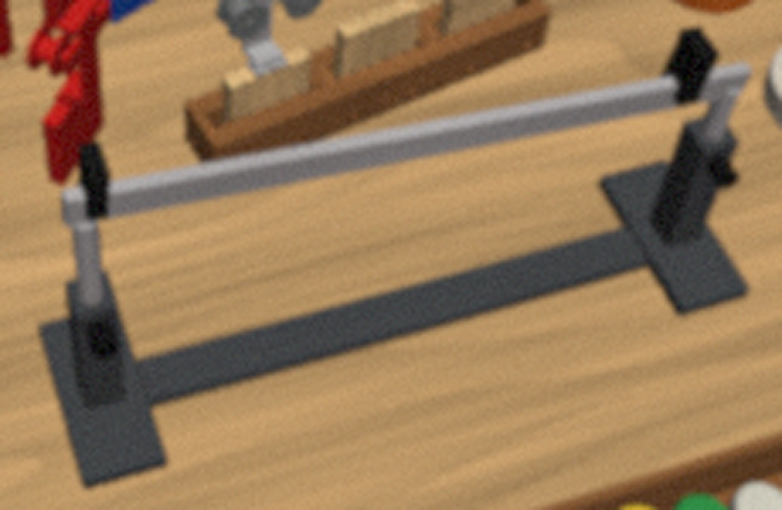

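The crop shows the grey hook with grey wheels on a plaque in the rack's slot nearest the red piece, with its mouth towards the rail (+x). Next I'll fit the rail, rack and hanger precisely.

```bash
cat > fit.py <<'E'
from h import *
from scipy.optimize import least_squares
s=np.load("scene0.npy").astype(float);t=np.load("top0.npy").astype(float)
def up_edge(im,cols,line):
    out=[]
    for c in cols:
        r0=line(c); rr=np.arange(int(r0-9),int(r0+10))
        g=im[rr,c,2]-im[rr,c,0]   # blue-red, grey high, wood low
        lo=np.median(g[:5]); hi=g.max(); k=np.argmax(g); 
        j=k
        th=(lo+hi)/2
        while j>0 and g[j-1]>th: j-=1
        if j==0: continue
        f=(g[j]-th)/(g[j]-g[j-1]+1e-9); out.append((c,rr[j]-f))
    return np.array(out)
# scene approx line upper edge: crop (120,182)->(660,82)
ls=lambda c:220+(182+( (c-255)*3.4-120)*(82-182)/540)/3.4
lt=lambda c:165+(68+((c-220)*4.4-105)*(-10)/560)/4.4
es=up_edge(s,range(296,445),ls); et=up_edge(t,range(252,366),lt)
def rob(e):
    for _ in range(5):
        p=np.polyfit(e[:,0],e[:,1],1); r=e[:,1]-np.polyval(p,e[:,0]); e=e[abs(r)<max(2*np.std(r),.3)]
    print(len(e),np.std(r)); return e,p
es,ps=rob(es);et,pt=rob(et)
# line model: x=a+b*(y-20), z=c+d*(y-20)
def resid(q):
    a,b,c,d=q; out=[]
    ys=np.linspace(-140,170,40)
    for n,e,off in(("scene",es,-4),("top",et,4)):
        P=np.array([a+b*(ys-20)+off,ys,c+d*(ys-20)]).T
        px=proj(n,P); f=np.interp(e[:,0],*(px[np.argsort(px[:,0])].T)); out.append(f-e[:,1])
    return np.concatenate(out)
r=least_squares(resid,[645,0,190,-.087],loss="soft_l1"); print(r.x,np.sqrt(np.mean(r.fun**2)))
print("sigma",np.sqrt(np.diag(np.linalg.inv(r.jac.T@r.jac)))*.3)
def railpt(y): a,b,c,d=r.x; return np.array([a+b*(y-20),y,c+d*(y-20)])
if __name__=="__main__":
    big=cv2.resize(s[220:370,255:485].astype(np.uint8),None,fx=3.4,fy=3.4,interpolation=cv2.INTER_CUBIC)
    for y in range(-150,191,10):
        for off,col in((4,(255,0,0)),(-4,(0,255,0))):
            p=(proj("scene",railpt(y)+[off,0,0])[0]-[255,220]+.5)*3.4; cv2.circle(big,tuple(int(v) for v in p),2,col,-1)
        if y%50==0: cv2.putText(big,str(y),(int(p[0]),int(p[1])-12),0,.4,(0,0,0))
    save(big,"ov1.png")
    big=cv2.resize(t[165:285,220:400].astype(np.uint8),None,fx=4.4,fy=4.4,interpolation=cv2.INTER_CUBIC)
    for y in range(-150,191,10):
        for off,col in((4,(255,0,0)),(-4,(0,255,0))):
            p=(proj("top",railpt(y)+[off,0,0])[0]-[220,165]+.5)*4.4; cv2.circle(big,tuple(int(v) for v in p),2,col,-1)
        if y%50==0: cv2.putText(big,str(y),(int(p[0]),int(p[1])-12),0,.4,(0,0,0))
    # rack guess: top-face corners
    save(big,"ov2.png")
    for c in[(63,410),(485,338),(493,408),(78,478)]:
        print(at_z("top",(220+c[0]/4.4-.5,165+c[1]/4.4-.5),38))
E
python3 fit.py
```

```text
116 0.23848642015671134
114 0.06496119414051059
[ 6.48079713e+02 -6.64769541e-03  1.84221575e+02 -8.50377120e-02] 0.15656844114558455
sigma [0.05741629 0.00067326 0.09099336 0.00106578]
[464.89777079 216.32956077  38.        ]
[513.36845716 -48.22301175  38.        ]
[468.57444644 -53.4731429   38.        ]
[422.03304609 205.40795425  38.        ]
```

View pics/ov1.png

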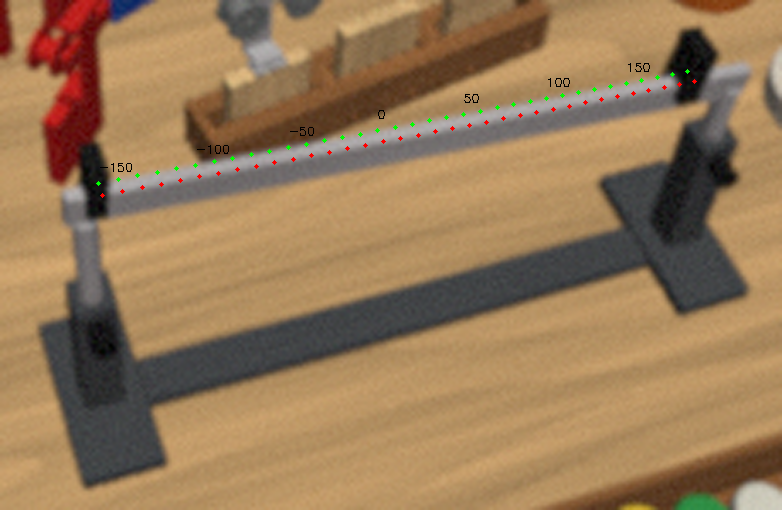

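View pics/ov2.png

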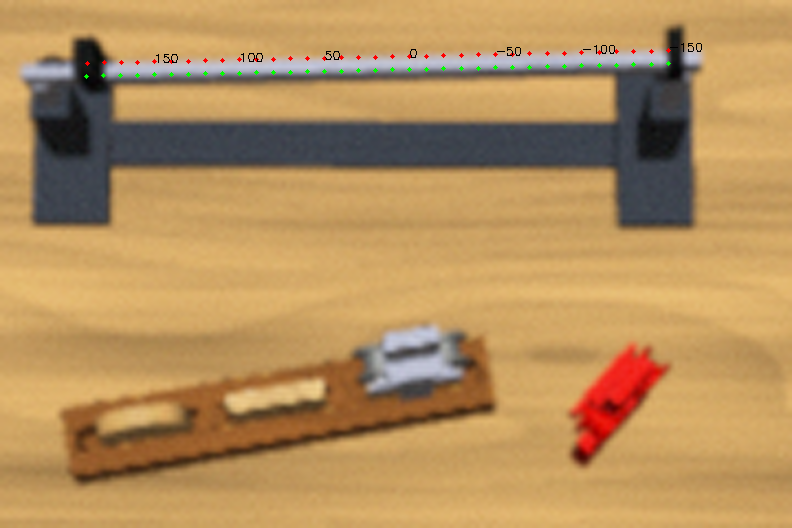

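```bash
python3 - <<'E'
from fit import *
for c in (310,330): print(c,[(r,t[r,c].astype(int).tolist()) for r in range(174,186)], np.polyval(pt,c))
for c in (350,): print(c,[(r,s[r,c].astype(int).tolist()) for r in range(int(ls(c))-5,int(ls(c))+12)], np.polyval(ps,c))
print(proj("top",railpt(0)+[4,0,0]),proj("scene",railpt(0)+[-4,0,0]))
E
```

```text
116 0.23848642015671134
114 0.06496119414051059
[ 6.48079713e+02 -6.64769541e-03  1.84221575e+02 -8.50377120e-02] 0.15656844114558455
sigma [0.05741629 0.00067326 0.09099336 0.00106578]
310 [(174, [208, 168, 102]), (175, [202, 160, 100]), (176, [200, 156, 98]), (177, [200, 170, 136]), (178, [193, 183, 185]), (179, [192, 191, 208]), (180, [167, 168, 182]), (181, [117, 117, 122]), (182, [99, 86, 74]), (183, [168, 132, 91]), (184, [211, 169, 106]), (185, [213, 170, 104])] 177.36468216218816
330 [(174, [207, 165, 101]), (175, [202, 162, 99]), (176, [202, 165, 108]), (177, [197, 176, 164]), (178, [189, 188, 205]), (179, [186, 187, 208]), (180, [146, 150, 163]), (181, [87, 82, 82]), (182, [132, 108, 76]), (183, [200, 161, 99]), (184, [222, 178, 112]), (185, [222, 178, 109])] 176.93721766624907
350 [(257, [90, 57, 31]), (258, [88, 59, 32]), (259, [91, 67, 44]), (260, [122, 102, 84]), (261, [153, 138, 129]), (262, [173, 169, 162]), (263, [168, 164, 166]), (264, [161, 155, 157]), (265, [138, 135, 135]), (266, [118, 114, 111]), (267, [110, 108, 107]), (268, [109, 106, 104]), (269, [113, 110, 111]), (270, [117, 111, 111]), (271, [135, 120, 105]), (272, [175, 146, 110]), (273, [195, 155, 110])] 260.82372853197387
[[312.62435639 177.322043  ]] [[365.57579174 257.93606736]]
```

```bash
cat > fit2.py <<'E'
from h import *
from scipy.optimize import minimize
s=np.load("scene0.npy");t=np.load("top0.npy")
def hullmask(im,box):
    x0,y0,x1,y1=box; hsv=cv2.cvtColor(im,cv2.COLOR_RGB2HSV)
    m=((hsv[...,2]<165)&(hsv[...,1]>110)&(hsv[...,0]<20)).astype(np.uint8)
    k=np.zeros_like(m);k[y0:y1,x0:x1]=m[y0:y1,x0:x1]
    k=cv2.morphologyEx(k,cv2.MORPH_OPEN,np.ones((2,2),np.uint8))
    n,l,st,_=cv2.connectedComponentsWithStats(k); i=1+np.argmax(st[1:,4]); 
    pts=np.argwhere(l==i)[:,::-1].astype(np.int32); return pts,(l==i)
mt=hullmask(t,(228,235,340,280)); ms=hullmask(s,(300,200,425,285))
def box(cx,cy,yaw):
    c,s_=np.cos(yaw),np.sin(yaw); P=[]
    for a in(-135,135):
        for b in(-22,22):
            for z in(0,38): P.append((cx+a*c-b*s_,cy+a*s_+b*c,z))
    return np.array(P)
H={}
for n,m in(("top",mt),("scene",ms)):
    a=np.zeros((480*8,640*8),np.uint8); cv2.fillConvexPoly(a,cv2.convexHull(m[0])*8+4,1); H[n]=cv2.erode(a,np.ones((1,1)))>0
def polymask(px):
    a=np.zeros((480*8,640*8),np.uint8); cv2.fillConvexPoly(a,cv2.convexHull(((px+.5)*8).astype(np.float32)).astype(np.int32),1); return a>0
def cost(q,ns=("top","scene")):
    c=0
    for n in ns:
        P=polymask(proj(n,box(q[0],q[1],q[2]))); c+=1-(P&H[n]).sum()/(P|H[n]).sum()
    return c
for ns in(("top",),("scene",),("top","scene")):
    r=minimize(cost,[470,78,np.radians(100)],args=(ns,),method="Nelder-Mead",options=dict(initial_simplex=[[470,78,1.745],[476,78,1.745],[470,84,1.745],[470,78,1.80]],maxiter=80))
    print(ns,r.x[:2],np.degrees(r.x[2]),r.fun)
q=r.x; np.save("rack.npy",q)
def hang(q,a): c,s_=np.cos(q[2]),np.sin(q[2]); return q[:2]+a*np.array([c,s_])
h=hang(q,-85);print("slot",h)
from_tab=[]
def hp(x,y,z,yaw=q[2]): c,s_=np.cos(yaw),np.sin(yaw); return (h[0]+x*c-y*s_,h[1]+x*s_+y*c,8+z)
E_=[]
B=lambda X,Y,Z:[hp(x,y,z) for x in X for y in Y for z in Z]
parts=[B((-16,16),(-5,5),(140,180)),B((-30,30),(-6,6),(0,62)),B((-17,17),(13,17),(66,140)),box(*q)]
ed=[(0,1),(2,3),(4,5),(6,7),(0,2),(1,3),(4,6),(5,7),(0,4),(1,5),(2,6),(3,7)]
for n,im,(x0,y0,x1,y1),f in(("top",t,(225,225,345,285),6.5),("scene",s,(300,190,425,285),6.2)):
    b=cv2.resize(im[y0:y1,x0:x1],None,fx=f,fy=f,interpolation=cv2.INTER_CUBIC)
    for P,col in zip(parts,[(255,0,0),(0,255,0),(255,0,255),(0,255,255)]):
        px=((proj(n,P)-[x0,y0]+.5)*f).astype(int)
        for i,j in ed: cv2.line(b,tuple(int(v) for v in px[i]),tuple(int(v) for v in px[j]),col,1)
    save(b,"ov3_%s.png"%n)
E
python3 fit2.py
```

```text
('top',) [464.32003108  78.73791096] 100.89311444328729 0.03738228029291368
('scene',) [467.5343164   87.87773822] 98.98868606383394 0.1278791863656762
('top', 'scene') [464.78497731  79.9713388 ] 100.83230231631512 0.21474567080687268
slot [480.75945914  -3.51408466]
```

View pics/ov3_top.png

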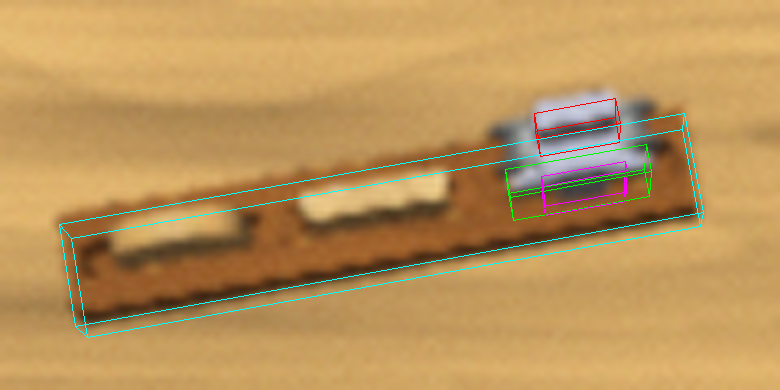

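View pics/ov3_scene.png

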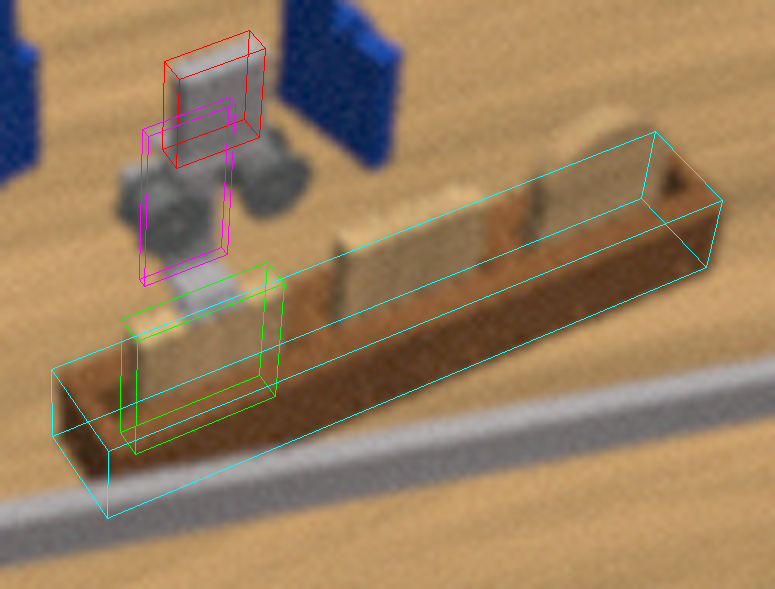

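Both overlays agree with the hanger's tab to within about 2–3 mm. The tab is at about (482,-3), with its yaw near 100.5°, so I'm moving above it.

drive_tool([
  {"dx":12.4,"dy":28.8,"dz":10,"yaw":4},
  {"dx":12.4,"dy":28.8,"dz":10,"yaw":4},
  {"dx":12.4,"dy":28.8,"dz":10,"yaw":4},
  {"dx":12.4,"dy":28.8,"dz":10,"yaw":4},
  {"dx":12.4,"dy":28.8,"dz":10,"yaw":4},
], grip=0.5)

```text
t: 1.22
eef_pos: [296.3, -434.1, 265.1]
tcp_rot: [3.141, -0.0, 0.736]
ft_force: [0.8, 0.0, 0.1]
opening: 0.709
```

drive_tool([
  {"dx":12.4,"dy":28.8,"yaw":4},
  {"dx":12.4,"dy":28.8,"yaw":4},
  {"dx":12.4,"dy":28.8,"yaw":4},
  {"dx":12.4,"dy":28.8,"yaw":4},
  {"dx":12.4,"dy":28.8,"yaw":4},
])

```text
invalid input
```

drive_tool([
  {"dx":12.4,"dy":28.8,"yaw":4},
  {"dx":12.4,"dy":28.8,"yaw":4},
  {"dx":12.4,"dy":28.8,"yaw":4},
  {"dx":12.4,"dy":28.8,"yaw":4},
  {"dx":12.4,"dy":28.8,"yaw":4},
])

```text
invalid input
```

drive_tool([
  {"dx":12.4,"dy":28.8,"dz":0,"yaw":4},
  {"dx":12.4,"dy":28.8,"dz":0,"yaw":4},
  {"dx":12.4,"dy":28.8,"dz":0,"yaw":4},
  {"dx":12.4,"dy":28.8,"dz":0,"yaw":4},
  {"dx":12.4,"dy":28.8,"dz":0,"yaw":4},
])

```text
t: 1.63
eef_pos: [358.4, -290.1, 264.9]
tcp_rot: [3.141, 0.0, 1.085]
ft_force: [1.2, -0.3, 0.3]
opening: 0.501
```

drive_tool([
  {"dx":12.4,"dy":28.8,"dz":0,"yaw":4},
  {"dx":12.4,"dy":28.8,"dz":0,"yaw":4},
  {"dx":12.4,"dy":28.8,"dz":0,"yaw":4},
  {"dx":12.4,"dy":28.8,"dz":0,"yaw":4},
  {"dx":12.4,"dy":28.8,"dz":0,"yaw":4},
])

```text
t: 2.05
eef_pos: [420.4, -146.1, 264.9]
tcp_rot: [3.141, 0.0, 1.434]
ft_force: [-0.1, 0.2, -0.1]
opening: 0.501
```

drive_tool([
  {"dx":12.4,"dy":28.8,"dz":0,"yaw":4},
  {"dx":12.4,"dy":28.8,"dz":0,"yaw":4},
  {"dx":12.4,"dy":28.8,"dz":0,"yaw":4},
  {"dx":12.4,"dy":28.8,"dz":0,"yaw":4},
  {"dx":12.4,"dy":28.8,"dz":0,"yaw":2.5},
])

```text
t: 2.47
eef_pos: [482.4, -1.9, 264.9]
tcp_rot: [3.141, 0.0, 1.758]
ft_force: [0.5, -0.8, 0.9]
opening: 0.501
```

drive_tool([
  {"dx":0,"dy":0,"dz":-15,"yaw":0},
  {"dx":0,"dy":0,"dz":-15,"yaw":0},
  {"dx":0,"dy":0,"dz":-10,"yaw":0},
])

```text
t: 2.72
eef_pos: [481.9, -2.8, 223.7]
tcp_rot: [-3.141, -0.0, 1.755]
ft_force: [0.1, 0.1, -1.0]
opening: 0.5
```

```bash
python3 - <<'E'
from h import *
a=env.read_camera("scene")
save(cv2.resize(a[130:270,270:430],None,fx=5,fy=4.2,interpolation=cv2.INTER_CUBIC),"g1.png")
E
```

```text
(no output)
```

View pics/g1.png

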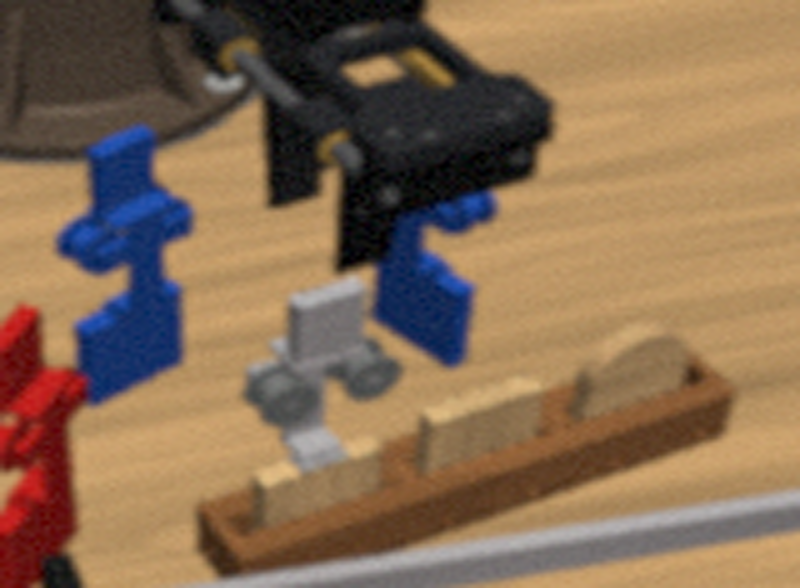

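The open fingers straddle the tab: fingertips at (290,190) and (365,250) in the crop, tab below at (326,300). I'm descending to the grasp height.

drive_tool([
  {"dx":0,"dy":0,"dz":-15,"yaw":0},
  {"dx":0,"dy":0,"dz":-15,"yaw":0},
  {"dx":0,"dy":0,"dz":-15,"yaw":0},
  {"dx":0,"dy":0,"dz":-15,"yaw":0},
  {"dx":0,"dy":0,"dz":-10,"yaw":0},
])

```text
t: 3.18
eef_pos: [481.9, -3.6, 154.0]
tcp_rot: [-3.141, -0.0, 1.754]
ft_force: [0.4, -0.3, -0.1]
opening: 0.502
```

drive_tool([
  {"dx":0,"dy":0,"dz":-5,"yaw":0},
  {"dx":0,"dy":0,"dz":0,"yaw":0},
  {"dx":0,"dy":0,"dz":0,"yaw":0},
], grip=0.25)

```text
t: 3.43
eef_pos: [482.3, -3.6, 150.1]
tcp_rot: [3.141, 0.0, 1.754]
ft_force: [1.1, 0.8, -0.1]
opening: 0.343
```

```bash
python3 - <<'E'
from h import *
a=env.read_camera("scene")
save(cv2.resize(a[130:270,270:430],None,fx=5,fy=4.2,interpolation=cv2.INTER_CUBIC),"g2.png")
E
```

```text
(no output)
```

View pics/g2.png

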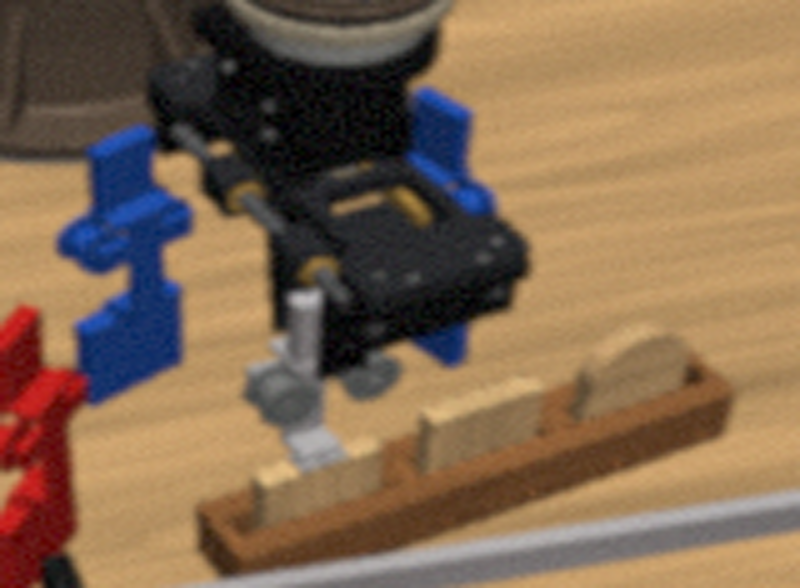

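Allowing for the finger being nearer the camera, the tab is centred in the fingers. I'm closing now.

drive_tool([
  {"dx":0,"dy":0,"dz":0,"yaw":0},
  {"dx":0,"dy":0,"dz":0,"yaw":0},
  {"dx":0,"dy":0,"dz":0,"yaw":0},
  {"dx":0,"dy":0,"dz":0,"yaw":0},
  {"dx":0,"dy":0,"dz":0,"yaw":0},
], grip=0)

```text
t: 3.9
eef_pos: [482.6, -3.5, 150.1]
tcp_rot: [3.14, 0.0, 1.754]
ft_force: [1.9, 0.7, 2.9]
opening: 0.1
```

drive_tool([
  {"dx":0,"dy":0,"dz":5,"yaw":0},
  {"dx":0,"dy":0,"dz":5,"yaw":0},
  {"dx":0,"dy":0,"dz":10,"yaw":0},
])

```text
t: 4.15
eef_pos: [482.2, -3.5, 169.6]
tcp_rot: [3.142, -0.0, 1.754]
ft_force: [3.6, 1.3, -5.1]
opening: 0.101
```

drive_tool([
  {"dx":0,"dy":0,"dz":14,"yaw":0},
  {"dx":0,"dy":0,"dz":16,"yaw":0},
  {"dx":0,"dy":0,"dz":16,"yaw":0},
  {"dx":0,"dy":0,"dz":12,"yaw":0},
  {"dx":0,"dy":0,"dz":8,"yaw":0},
])

```text
t: 4.57
eef_pos: [481.6, -3.6, 237.0]
tcp_rot: [-3.141, 0.0, 1.754]
ft_force: [-0.2, -0.3, -2.7]
opening: 0.104
```

drive_tool([
  {"dx":15,"dy":0,"dz":0,"yaw":-2},
  {"dx":24,"dy":0,"dz":0,"yaw":-2},
  {"dx":24,"dy":0,"dz":0,"yaw":-2},
  {"dx":24,"dy":0,"dz":0,"yaw":-2},
  {"dx":15,"dy":-4,"dz":0,"yaw":-2},
])

```text
t: 4.98
eef_pos: [585.3, -7.2, 235.3]
tcp_rot: [-3.141, -0.0, 1.578]
ft_force: [-0.5, 0.0, -1.6]
opening: 0.103
```

drive_tool([
  {"dx":0,"dy":-15,"dz":0,"yaw":0},
  {"dx":0,"dy":-20,"dz":0,"yaw":0},
  {"dx":0,"dy":-16,"dz":0,"yaw":0},
  {"dx":0,"dy":-6,"dz":0,"yaw":0},
  {"dx":0,"dy":0,"dz":0,"yaw":0},
])

```text
t: 5.4
eef_pos: [583.6, -65.5, 235.4]
tcp_rot: [-3.14, -0.0, 1.578]
ft_force: [0.8, -0.0, -1.7]
opening: 0.102
```

```bash
python3 - <<'E'
from h import *
a=env.read_camera("scene");b=env.read_camera("top")
np.save("s2.npy",a);np.save("t2.npy",b)
save(cv2.resize(a[120:340,250:470],None,fx=3.5,fy=2.7,interpolation=cv2.INTER_CUBIC),"c1.png")
save(cv2.resize(b[165:285,220:400],None,fx=4.4,fy=4.4,interpolation=cv2.INTER_CUBIC),"c2.png")
print(env.state()["eef_pos"],env.state()["tcp_rot"])
E
```

```text
[583.74385289 -64.1579501  235.56387118] [-3.14095637e+00 -3.51627483e-04  1.57888098e+00]
```

View pics/c1.png

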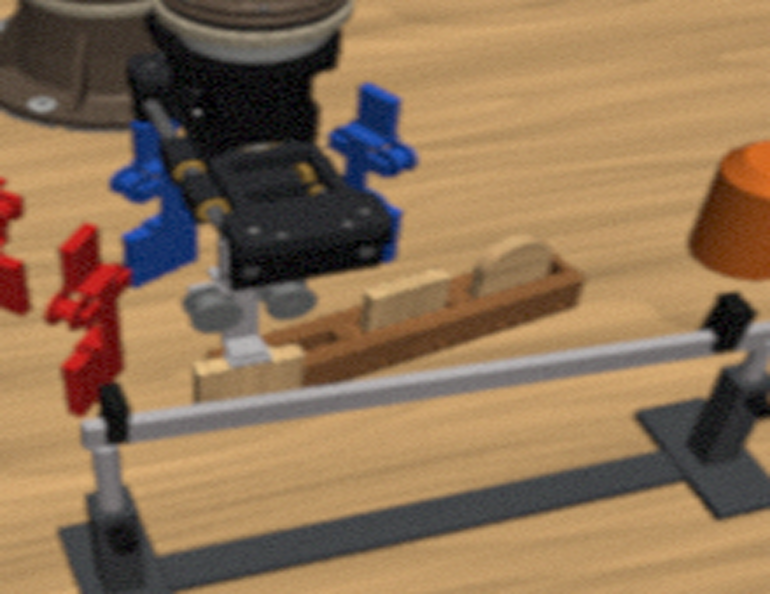

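View pics/c2.png

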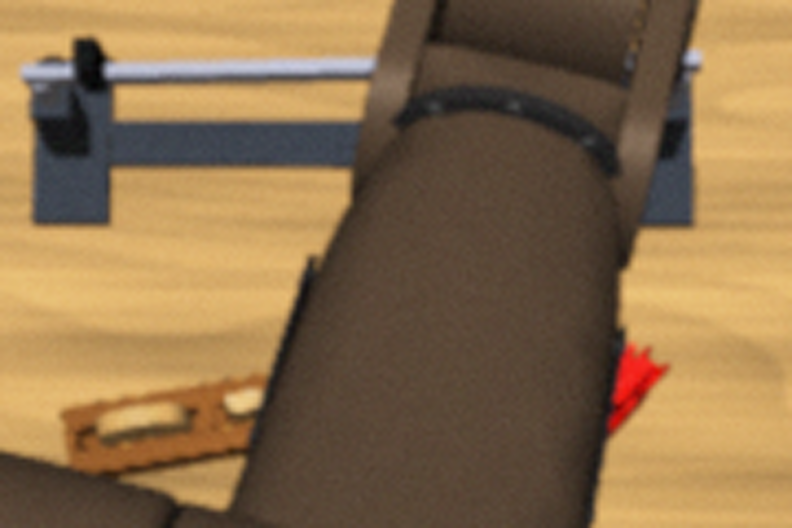

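The hanger hangs upright in the gripper with its mouth facing the rail. The plaque is at (250,370) in the crop and the rack slot is empty. I'll check the held pose with an overlay.

```bash
cat > ov.py <<'E'
from h import *
def overlay(im,org,yaw,name,box,f,pitch=0):
    x0,y0,x1,y1=box
    b=cv2.resize(im[y0:y1,x0:x1],None,fx=f,fy=f,interpolation=cv2.INTER_CUBIC)
    c,s_=np.cos(yaw),np.sin(yaw)
    hp=lambda x,y,z:(org[0]+x*c-y*s_,org[1]+x*s_+y*c,org[2]+z)
    B=lambda X,Y,Z:[hp(x,y,z) for x in X for y in Y for z in Z]
    ed=[(0,1),(2,3),(4,5),(6,7),(0,2),(1,3),(4,6),(5,7),(0,4),(1,5),(2,6),(3,7)]
    for P,col in((B((-30,30),(-6,6),(0,62)),(0,255,0)),(B((-34,34),(-8,8),(105,133)),(255,0,0)),(B((-16,16),(-5,5),(140,180)),(255,0,255))):
        px=((proj("scene",P)-[x0,y0]+.5)*f).astype(int)
        for i,j in ed: cv2.line(b,tuple(map(int,px[i])),tuple(map(int,px[j])),col,1)
    save(b,name)
E
python3 - <<'E'
from ov import *
overlay(np.load("s2.npy"),(583.7,-64.2,93.5),1.579,"o4.png",(280,160,380,290),4.6)
E
```

```text
(no output)
```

View pics/o4.png

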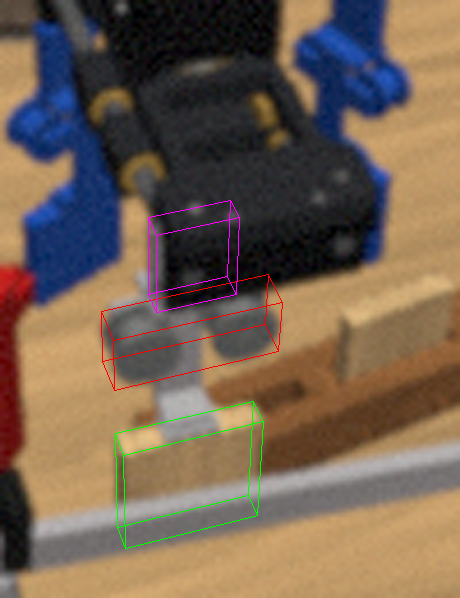

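The model overlay fits the held hanger. Now I'll insert the rail into the mouth.

drive_tool([
  {"dx":8,"dy":0,"dz":0,"yaw":0},
  {"dx":10,"dy":0,"dz":0,"yaw":0},
  {"dx":10,"dy":0,"dz":0,"yaw":0},
  {"dx":8,"dy":0,"dz":0,"yaw":0},
  {"dx":4,"dy":0,"dz":0,"yaw":0},
])

```text
t: 5.92
eef_pos: [625.4, -64.0, 235.4]
tcp_rot: [3.141, -0.0, 1.58]
ft_force: [0.1, -0.3, -1.7]
opening: 0.106
```

drive_tool([
  {"dx":6,"dy":0,"dz":0,"yaw":0},
  {"dx":6,"dy":0,"dz":0,"yaw":0},
  {"dx":6,"dy":0,"dz":0,"yaw":0},
  {"dx":5,"dy":0,"dz":0,"yaw":0},
  {"dx":0,"dy":0,"dz":0,"yaw":0},
])

```text
t: 6.33
eef_pos: [647.9, -64.6, 235.5]
tcp_rot: [3.141, 0.0, 1.579]
ft_force: [-0.6, -0.1, -1.8]
opening: 0.105
```

```bash
python3 - <<'E'
from ov import *
a=env.read_camera("scene"); st=env.state(); p=st["eef_pos"]; print(p,st["tcp_rot"],st["ft_force"],st["joints"])
save(cv2.resize(a[160:300,275:395],None,fx=5,fy=4.2,interpolation=cv2.INTER_CUBIC),"o5a.png")
overlay(a,(p[0],p[1],p[2]-142),st["tcp_rot"][2],"o5.png",(280,160,390,300),4.2)
E
```

```text
[647.34381744 -64.52530502 235.48756361] [-3.14155209e+00 -2.13533847e-05  1.57939009e+00] [-0.84817991  0.45960915 -2.01369556] [-2.00826779e-01  5.09910458e-01  1.46572937e+00  1.35500858e-05
  1.16599694e+00 -2.09425882e-01]
```

View pics/o5.png

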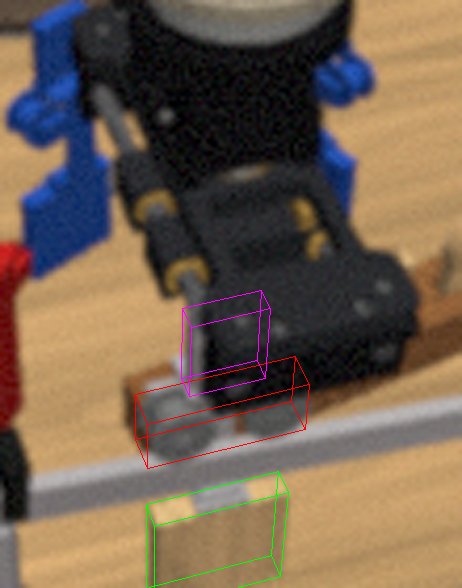

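View pics/o5a.png

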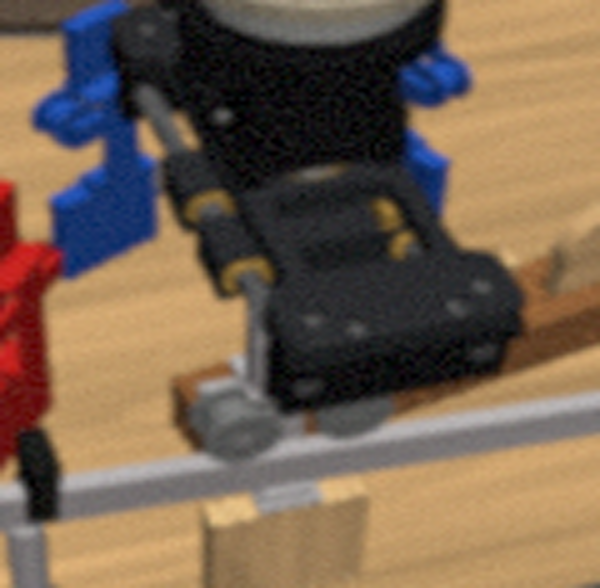

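The rail is inside the mouth, above the under-bar and below the wheels. I'm centring and lowering slowly.

drive_tool([
  {"dx":1.2,"dy":0,"dz":-1.5,"yaw":0},
  {"dx":0,"dy":0,"dz":-1.5,"yaw":0},
  {"dx":0,"dy":0,"dz":-1,"yaw":0},
  {"dx":0,"dy":0,"dz":0,"yaw":0},
])

```text
t: 6.72
eef_pos: [648.0, -64.6, 231.4]
tcp_rot: [-3.141, -0.0, 1.579]
ft_force: [-0.5, -0.2, -1.1]
opening: 0.104
```

drive_tool([
  {"dx":0,"dy":0,"dz":-1,"yaw":0},
  {"dx":0,"dy":0,"dz":0,"yaw":0},
])

```text
t: 6.88
eef_pos: [648.1, -64.5, 230.6]
tcp_rot: [-3.142, 0.0, 1.579]
ft_force: [-0.2, -0.8, -1.5]
opening: 0.098
```

drive_tool([
  {"dx":0,"dy":0,"dz":-1,"yaw":0},
  {"dx":0,"dy":0,"dz":0,"yaw":0},
])

```text
t: 7.05
eef_pos: [648.2, -64.5, 229.5]
tcp_rot: [-3.142, -0.0, 1.579]
ft_force: [0.9, 0.3, -1.8]
opening: 0.101
```

drive_tool([
  {"dx":0,"dy":0,"dz":-1,"yaw":0},
  {"dx":0,"dy":0,"dz":0,"yaw":0},
])

```text
t: 7.22
eef_pos: [648.2, -64.5, 228.5]
tcp_rot: [-3.142, -0.0, 1.579]
ft_force: [-0.6, 0.6, -1.6]
opening: 0.101
```

drive_tool([
  {"dx":0,"dy":0,"dz":-1,"yaw":0},
  {"dx":0,"dy":0,"dz":0,"yaw":0},
])

```text
t: 7.38
eef_pos: [648.2, -64.5, 227.5]
tcp_rot: [-3.141, -0.0, 1.579]
ft_force: [-0.2, 0.8, -1.7]
opening: 0.099
```

drive_tool([
  {"dx":0,"dy":0,"dz":-1,"yaw":0},
  {"dx":0,"dy":0,"dz":0,"yaw":0},
])

```text
t: 7.55
eef_pos: [648.2, -64.5, 226.5]
tcp_rot: [-3.141, -0.0, 1.579]
ft_force: [0.2, -0.2, -3.3]
opening: 0.105
```

drive_tool([
  {"dx":0,"dy":0,"dz":-1,"yaw":0},
  {"dx":0,"dy":0,"dz":0,"yaw":0},
])

```text
t: 7.72
eef_pos: [648.2, -64.5, 225.5]
tcp_rot: [-3.141, -0.0, 1.579]
ft_force: [-0.0, -0.7, -2.3]
opening: 0.107
```

drive_tool([
  {"dx":0,"dy":0,"dz":-0.5,"yaw":0},
  {"dx":0,"dy":0,"dz":0,"yaw":0},
])

```text
t: 7.88
eef_pos: [648.2, -64.5, 225.1]
tcp_rot: [-3.142, -0.0, 1.579]
ft_force: [-0.6, -0.2, -2.1]
opening: 0.106
```

drive_tool([
  {"dx":0,"dy":0,"dz":-0.5,"yaw":0},
  {"dx":0,"dy":0,"dz":0,"yaw":0},
])

```text
t: 8.05
eef_pos: [648.2, -64.5, 224.6]
tcp_rot: [3.142, -0.0, 1.579]
ft_force: [0.1, 0.1, -2.3]
opening: 0.104
```

drive_tool([
  {"dx":0,"dy":0,"dz":-0.5,"yaw":0},
  {"dx":0,"dy":0,"dz":0,"yaw":0},
])

```text
t: 8.22
eef_pos: [648.2, -64.5, 224.1]
tcp_rot: [3.142, 0.0, 1.579]
ft_force: [0.1, 0.1, -2.8]
opening: 0.104
```

```bash
python3 - <<'E'
from ov import *
a=env.read_camera("scene"); st=env.state(); print(st["eef_pos"],st["ft_force"],st["moment"])
save(cv2.resize(a[200:300,280:400],None,fx=6,fy=6,interpolation=cv2.INTER_CUBIC),"d1.png")
E
```

```text
[648.23703162 -64.53348451 224.11793857] [-0.27855008 -0.47299992 -2.74178877] [-0.01289796 -0.06331778  0.01221127]
```

View pics/d1.png

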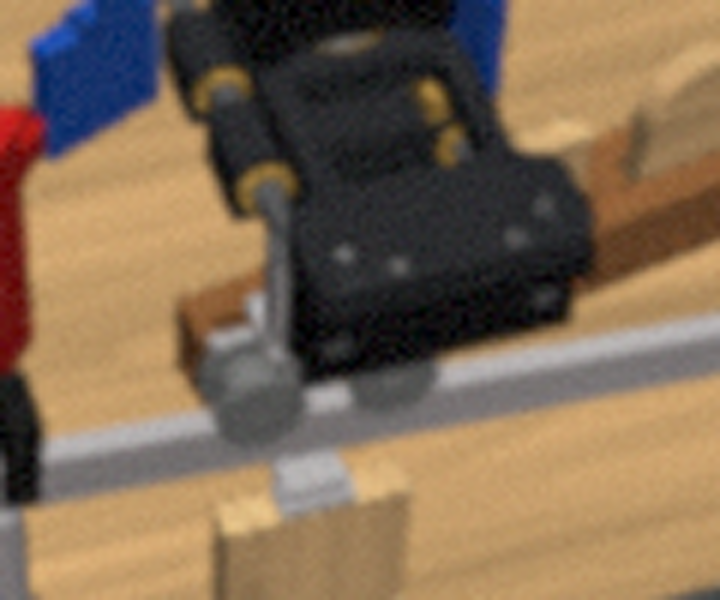

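Near flanges already overlap the rail's near face, wheel at (255,395) in the crop, and there's no contact force yet. I'll continue in half-millimetre steps.

drive_tool([
  {"dx":0,"dy":0,"dz":-0.5,"yaw":0},
  {"dx":0,"dy":0,"dz":0,"yaw":0},
])

```text
t: 8.43
eef_pos: [648.2, -64.5, 223.5]
tcp_rot: [-3.142, -0.0, 1.579]
ft_force: [0.1, -1.1, -1.7]
opening: 0.108
```

drive_tool([
  {"dx":0,"dy":0,"dz":-0.5,"yaw":0},
  {"dx":0,"dy":0,"dz":0,"yaw":0},
])

```text
t: 8.6
eef_pos: [648.3, -64.5, 223.4]
tcp_rot: [3.141, 0.0, 1.579]
ft_force: [-0.4, 0.7, -0.5]
opening: 0.101
```

drive_tool([
  {"dx":0,"dy":0,"dz":-0.5,"yaw":0},
  {"dx":0,"dy":0,"dz":0,"yaw":0},
])

```text
t: 8.77
eef_pos: [648.3, -64.5, 223.2]
tcp_rot: [3.141, 0.0, 1.579]
ft_force: [-1.8, 1.0, 4.4]
opening: 0.102
```

drive_tool([
  {"dx":0,"dy":0,"dz":-0.5,"yaw":0},
  {"dx":0,"dy":0,"dz":0,"yaw":0},
])

```text
t: 8.93
eef_pos: [648.4, -64.5, 223.1]
tcp_rot: [3.14, 0.0, 1.579]
ft_force: [-2.8, 0.3, 8.4]
opening: 0.103
```

drive_tool([
  {"dx":0,"dy":0,"dz":-0.4,"yaw":0},
  {"dx":0,"dy":0,"dz":0,"yaw":0},
  {"dx":0,"dy":0,"dz":0,"yaw":0},
])

```text
t: 9.18
eef_pos: [648.4, -64.6, 223.1]
tcp_rot: [3.14, 0.0, 1.579]
ft_force: [-3.3, 0.3, 9.5]
opening: 0.106
```

```bash
python3 - <<'E'
from ov import *
a=env.read_camera("scene"); st=env.state(); p=st["eef_pos"]; print(p,st["ft_force"],st["moment"],st["tcp_rot"])
save(cv2.resize(a[210:310,285:375],None,fx=6.6,fy=6,interpolation=cv2.INTER_CUBIC),"d2.png")
E
```

```text
[648.34803374 -64.55618304 223.04427772] [-2.91509163  1.04744991  9.5177213 ] [-0.05599242  0.65820298 -0.01123551] [3.14019817e+00 3.79506001e-04 1.57935253e+00]
```

View pics/d2.png

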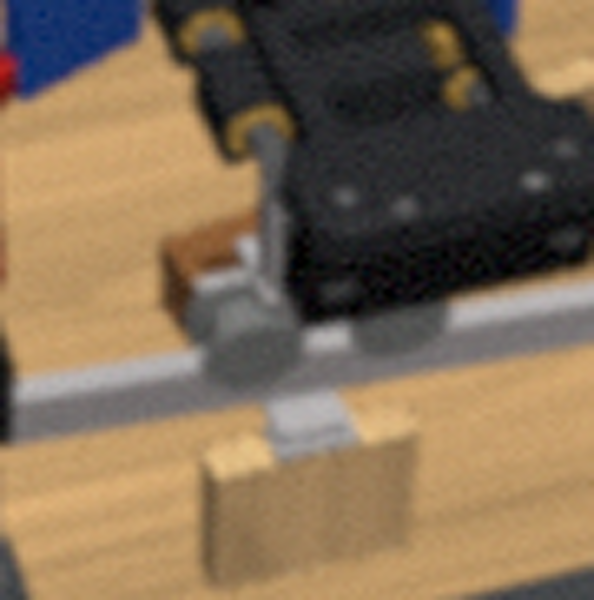

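drive_tool([
  {"dx":0,"dy":0,"dz":-0.4,"yaw":0},
  {"dx":0,"dy":0,"dz":0,"yaw":0},
  {"dx":0,"dy":0,"dz":0,"yaw":0},
])

```text
t: 9.48
eef_pos: [648.4, -64.5, 223.0]
tcp_rot: [3.14, 0.0, 1.579]
ft_force: [-4.5, 1.1, 12.5]
opening: 0.105
```

drive_tool([
  {"dx":-0.3,"dy":0,"dz":-0.4,"yaw":0},
  {"dx":0,"dy":0,"dz":0,"yaw":0},
  {"dx":0,"dy":0,"dz":0,"yaw":0},
])

```text
t: 9.73
eef_pos: [648.3, -64.5, 222.9]
tcp_rot: [3.139, 0.001, 1.579]
ft_force: [-3.2, 0.4, 14.4]
opening: 0.102
```

```bash
python3 - <<'E'
from ov import *
st=env.state();print(st["ft_force"],st["moment"])
a=env.read_camera("scene"); st=env.state(); p=st["eef_pos"]; print(p,st["ft_force"],st["moment"],st["tcp_rot"])
overlay(a,(p[0],p[1],p[2]-142),1.579,"d3.png",(285,200,385,320),5)
E
```

```text
[-3.1639691   0.42439415 14.42507314] [-0.00538526  0.74031685 -0.07891187]
[648.35606016 -64.53383583 222.96678589] [-3.93321407  1.56482214 13.05576068] [-0.03559523  0.75812674 -0.06324106] [3.13884405e+00 6.22248905e-04 1.57948091e+00]
```

View pics/d3.png

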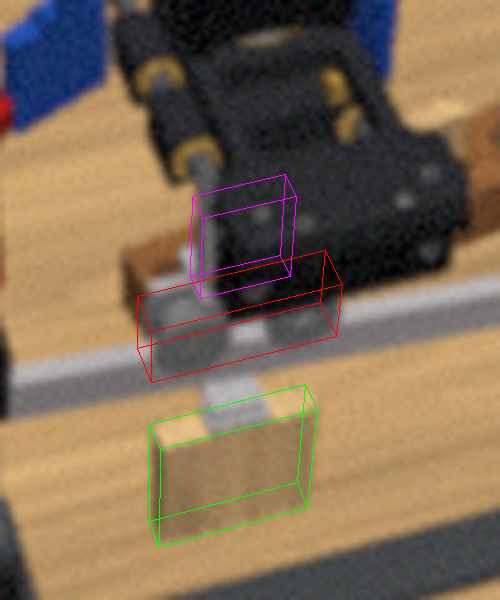

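```bash
cat > pit.py <<'E'
from ov import *
def pitch_fit(a,p,yaw):
    g=cv2.GaussianBlur(cv2.cvtColor(a,cv2.COLOR_RGB2GRAY).astype(np.float32),(0,0),.8)
    gx=cv2.Sobel(g,cv2.CV_32F,1,0);gy=cv2.Sobel(g,cv2.CV_32F,0,1)
    c,s=np.cos(yaw),np.sin(yaw); u=np.linspace(0.08,.92,40)
    best=[]
    for pd in np.arange(-4,9,.5):
        th=np.radians(pd)
        def W(x,y,z):  # pitch downhill about grip centre
            zz=z-160; X=x*np.cos(th)+zz*np.sin(th); Z=-x*np.sin(th)+zz*np.cos(th)+160
            return np.array([p[0]+X*c-y*s,p[1]+X*s+y*c,p[2]-142+Z])
        C=[W(-30,-6,0),W(30,-6,0),W(30,-6,62),W(-30,-6,62)]
        segs=[(C[0],C[1]),(C[1],C[2]),(C[3],C[0])]
        m=0
        pts=[proj("scene",[A+(B-A)*k for k in u]) for A,B in segs]
        for dx in np.arange(-4,4.1,.5):
            for dy in np.arange(-4,4.1,.5):
                sc=0
                for q in pts:
                    n=np.array([-(q[-1]-q[0])[1],(q[-1]-q[0])[0]]);n/=np.linalg.norm(n)
                    qq=(q+[dx,dy]).astype(np.float32).reshape(-1,1,2)
                    GX=cv2.remap(gx,qq,None,1);GY=cv2.remap(gy,qq,None,1)
                    sc+=abs((GX*n[0]+GY*n[1]).mean())
                m=max(m,(sc,dx,dy)) if m else (sc,dx,dy)
        best.append((round(float(m[0]),1),pd,m[1],m[2]))
    return sorted(best)[::-1][:5]
E
python3 - <<'E'
from pit import *
print("before",pitch_fit(np.load("s2.npy"),(583.7,-64.2,235.5),1.579))
st=env.state()
print("now",pitch_fit(env.read_camera("scene"),st["eef_pos"],1.579))
E
```

```text
before [(292.1, np.float64(-1.5), np.float64(-3.5), np.float64(-4.0)), (292.0, np.float64(-2.0), np.float64(-4.0), np.float64(-4.0)), (289.8, np.float64(-1.0), np.float64(-3.0), np.float64(-4.0)), (285.4, np.float64(-0.5), np.float64(-2.5), np.float64(-4.0)), (280.0, np.float64(0.0), np.float64(-2.0), np.float64(-4.0))]
now [(256.4, np.float64(-0.5), np.float64(-2.0), np.float64(0.0)), (252.7, np.float64(0.0), np.float64(-1.5), np.float64(0.0)), (252.5, np.float64(-1.0), np.float64(-2.5), np.float64(0.0)), (248.9, np.float64(1.5), np.float64(0.5), np.float64(-0.5)), (248.1, np.float64(-1.5), np.float64(-3.0), np.float64(0.5))]
```

The fit says pitch ≈ 0°, so only the uphill wheel bears, since the tool can't pitch. I'll ease off the push, then reduce the squeeze step by step so the held tab can tilt about the pads until the front wheel is down too.

drive_tool([
  {"dx":0,"dy":0,"dz":0.6,"yaw":0},
  {"dx":0,"dy":0,"dz":0,"yaw":0},
], grip=0.08)

```text
t: 10.0
eef_pos: [648.3, -64.6, 223.0]
tcp_rot: [3.139, 0.0, 1.579]
ft_force: [-2.9, 1.2, 10.1]
opening: 0.105
```

drive_tool([
  {"dx":0,"dy":0,"dz":0,"yaw":0},
], grip=0.09)

```text
t: 10.08
eef_pos: [648.3, -64.6, 223.0]
tcp_rot: [3.139, 0.0, 1.579]
ft_force: [-2.6, 2.0, 10.4]
opening: 0.104
```

drive_tool([
  {"dx":0,"dy":0,"dz":0,"yaw":0},
], grip=0.096)

```text
t: 10.17
eef_pos: [648.3, -64.5, 223.0]
tcp_rot: [3.139, 0.0, 1.579]
ft_force: [-3.1, 1.7, 10.2]
opening: 0.1
```

drive_tool([
  {"dx":0,"dy":0,"dz":0,"yaw":0},
], grip=0.1)

```text
t: 10.25
eef_pos: [648.3, -64.5, 223.0]
tcp_rot: [3.139, 0.0, 1.579]
ft_force: [-2.3, 1.1, 10.1]
opening: 0.102
```

drive_tool([
  {"dx":0,"dy":0,"dz":0,"yaw":0},
], grip=0.102)

```text
t: 10.33
eef_pos: [648.3, -64.5, 223.0]
tcp_rot: [3.139, 0.0, 1.579]
ft_force: [-2.2, 1.6, 11.1]
opening: 0.104
```

drive_tool([
  {"dx":0,"dy":0,"dz":0,"yaw":0},
], grip=0.103)

```text
t: 10.42
eef_pos: [648.3, -64.5, 223.0]
tcp_rot: [3.139, 0.0, 1.579]
ft_force: [-2.1, 1.3, 10.2]
opening: 0.103
```

drive_tool([
  {"dx":0,"dy":0,"dz":0,"yaw":0},
], grip=0.104)

```text
t: 10.5
eef_pos: [648.3, -64.5, 222.7]
tcp_rot: [3.14, 0.0, 1.579]
ft_force: [-1.0, 1.0, 5.8]
opening: 0.106
```

drive_tool([
  {"dx":0,"dy":0,"dz":0,"yaw":0},
], grip=0.105)

```text
t: 10.58
eef_pos: [648.2, -64.5, 222.2]
tcp_rot: [3.14, 0.0, 1.579]
ft_force: [1.3, -0.5, -0.3]
opening: 0.106
```

drive_tool([
  {"dx":0,"dy":0,"dz":-0.4,"yaw":0},
], grip=0.104)

```text
t: 10.67
eef_pos: [648.3, -64.5, 221.6]
tcp_rot: [3.14, 0.0, 1.579]
ft_force: [-0.5, 1.4, 5.0]
opening: 0.102
```

```bash
python3 - <<'E'
from pit import *
a=env.read_camera("scene");st=env.state();print(st["eef_pos"],st["ft_force"],st["opening"])
print("now",pitch_fit(a,st["eef_pos"],1.579))
save(cv2.resize(a[210:310,285:375],None,fx=6.6,fy=6,interpolation=cv2.INTER_CUBIC),"d4.png")
E
```

```text
[648.23863817 -64.52380596 221.45272437] [0.49646515 1.2501868  5.33421154] 0.1032075119293743
now [(250.0, np.float64(4.5), np.float64(-0.5), np.float64(-0.5)), (249.7, np.float64(4.0), np.float64(-1.0), np.float64(-0.5)), (249.1, np.float64(5.0), np.float64(0.0), np.float64(-0.5)), (248.0, np.float64(3.5), np.float64(-1.5), np.float64(-0.5)), (247.5, np.float64(5.5), np.float64(0.5), np.float64(-1.0))]
```

View pics/d4.png

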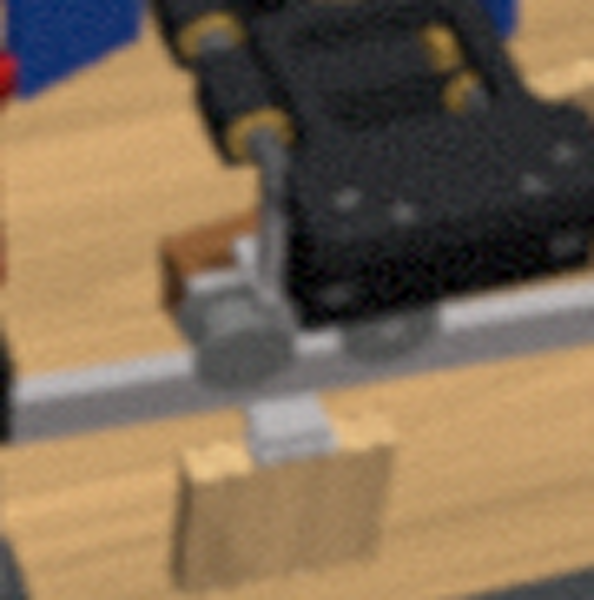

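Pitch is now about 4.5° against the rail's 5°, and the tip height of 221.5 is what both-wheels contact predicts. The tab is still gripped, so I'll firm the hold, ease the push, then let go.

drive_tool([
  {"dx":0,"dy":0,"dz":0.2,"yaw":0},
  {"dx":0,"dy":0,"dz":0.2,"yaw":0},
  {"dx":0,"dy":0,"dz":0,"yaw":0},
  {"dx":0,"dy":0,"dz":0,"yaw":0},
], grip=0.08)

```text
t: 11.05
eef_pos: [648.2, -64.5, 221.6]
tcp_rot: [3.141, 0.0, 1.579]
ft_force: [2.4, 0.4, 3.0]
opening: 0.105
```

drive_tool([
  {"dx":0,"dy":0,"dz":0,"yaw":0},
  {"dx":0,"dy":0,"dz":0,"yaw":0},
  {"dx":0,"dy":0,"dz":0,"yaw":0},
  {"dx":0,"dy":0,"dz":0,"yaw":0},
  {"dx":0,"dy":0,"dz":0,"yaw":0},
], grip=0.5)

```text
t: 11.47
eef_pos: [647.8, -64.6, 221.4]
tcp_rot: [-3.141, -0.0, 1.579]
ft_force: [-0.1, -0.3, 0.2]
opening: 0.397
```

```bash
python3 - <<'E'
from h import *
a=env.read_camera("scene")
save(cv2.resize(a[140:340,250:490],None,fx=3.3,fy=2.9,interpolation=cv2.INTER_CUBIC),"e1.png")
E
```

```text
(no output)
```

View pics/e1.png

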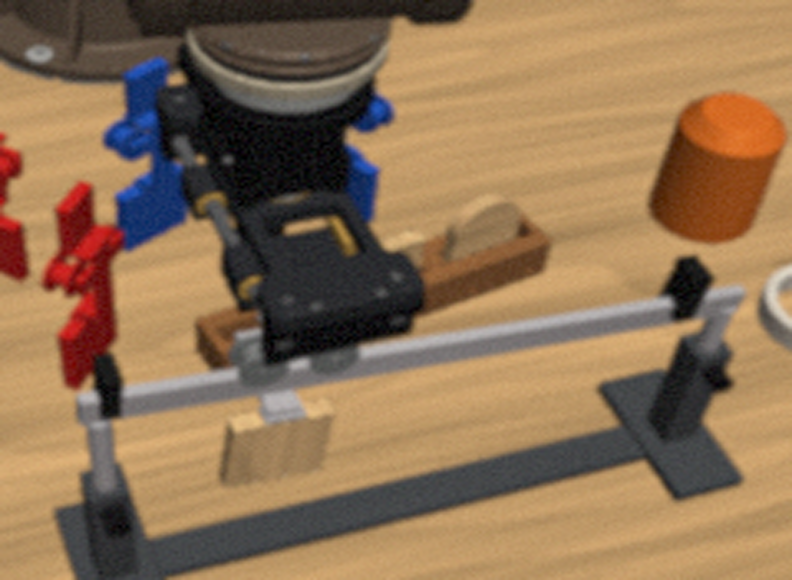

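The hanger sits on the rail at (280,380) in the crop and has barely started to move. I'll wait.

drive_tool([
  {"dx":0,"dy":0,"dz":0,"yaw":0},
  {"dx":0,"dy":0,"dz":0,"yaw":0},
  {"dx":0,"dy":0,"dz":0,"yaw":0},
  {"dx":0,"dy":0,"dz":0,"yaw":0},
  {"dx":0,"dy":0,"dz":0,"yaw":0},
])

```text
t: 11.93
eef_pos: [647.9, -64.5, 221.6]
tcp_rot: [3.142, -0.0, 1.579]
ft_force: [0.5, 0.5, 0.6]
opening: 0.501
```

```bash
python3 - <<'E'
from h import *
a=env.read_camera("scene")
save(cv2.resize(a[140:340,250:490],None,fx=3.3,fy=2.9,interpolation=cv2.INTER_CUBIC),"e2.png")
E
```

```text
(no output)
```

View pics/e2.png

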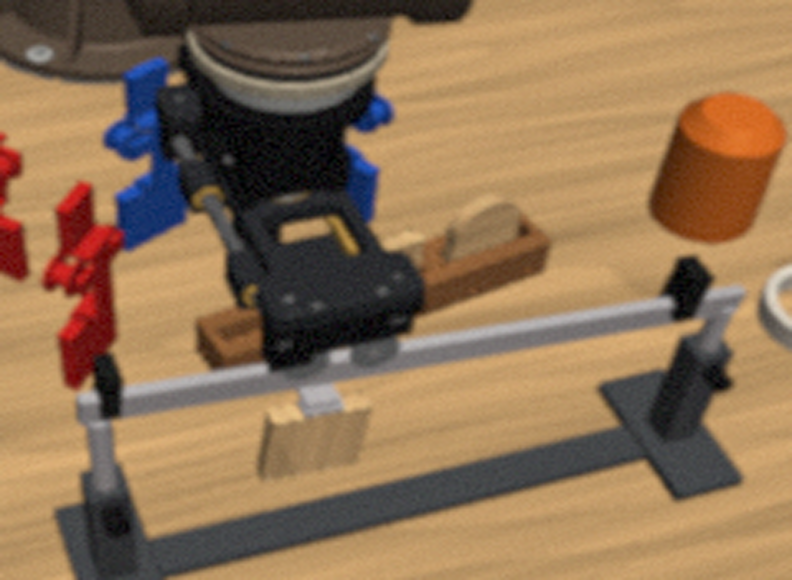

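It is rolling downhill (plaque centre moved from 277 to 315). I'll keep still until it's clear.

drive_tool([
  {"dx":0,"dy":0,"dz":0,"yaw":0},
  {"dx":0,"dy":0,"dz":0,"yaw":0},
  {"dx":0,"dy":0,"dz":0,"yaw":0},
  {"dx":0,"dy":0,"dz":0,"yaw":0},
  {"dx":0,"dy":0,"dz":0,"yaw":0},
])

```text
t: 12.4
eef_pos: [648.0, -64.6, 221.6]
tcp_rot: [3.141, 0.0, 1.579]
ft_force: [0.1, 0.2, 0.5]
opening: 0.5
```

drive_tool([
  {"dx":0,"dy":0,"dz":0,"yaw":0},
  {"dx":0,"dy":0,"dz":0,"yaw":0},
  {"dx":0,"dy":0,"dz":0,"yaw":0},
  {"dx":0,"dy":0,"dz":0,"yaw":0},
  {"dx":0,"dy":0,"dz":0,"yaw":0},
])

```text
t: 12.82
eef_pos: [648.0, -64.5, 221.6]
tcp_rot: [3.141, 0.0, 1.579]
ft_force: [-0.2, -0.2, 0.2]
opening: 0.498
```

```bash
python3 - <<'E'
from h import *
a=env.read_camera("scene")
save(cv2.resize(a[140:340,250:490],None,fx=3.3,fy=2.9,interpolation=cv2.INTER_CUBIC),"e3.png")
E
```

```text
(no output)
```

View pics/e3.png

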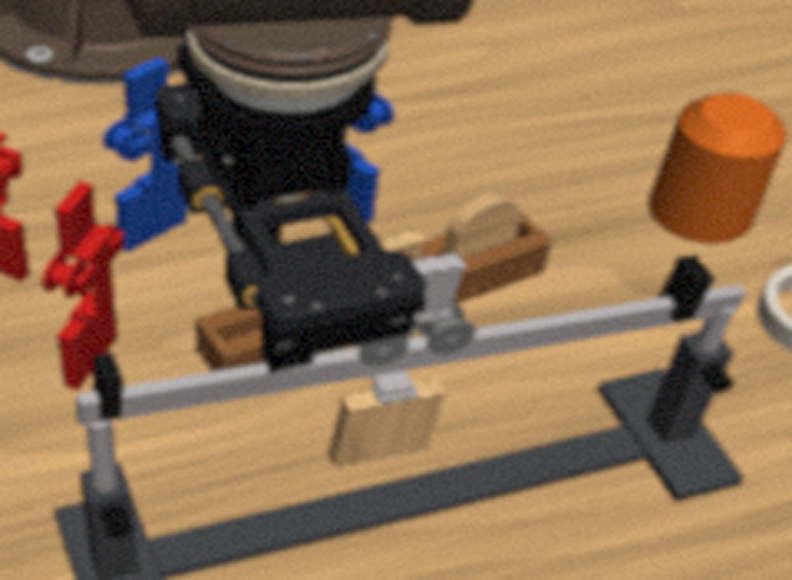

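The hanger is rolling well clear of the fingers, with its tab at (440,285) in the crop. I'll wait a bit more, then lift away.

drive_tool([
  {"dx":0,"dy":0,"dz":0,"yaw":0},
  {"dx":0,"dy":0,"dz":0,"yaw":0},
  {"dx":0,"dy":0,"dz":0,"yaw":0},
  {"dx":0,"dy":0,"dz":0,"yaw":0},
  {"dx":0,"dy":0,"dz":0,"yaw":0},
])

```text
t: 13.28
eef_pos: [648.0, -64.5, 221.5]
tcp_rot: [3.141, -0.0, 1.579]
ft_force: [0.1, -0.5, -1.4]
opening: 0.504
```

drive_tool([
  {"dx":0,"dy":0,"dz":10,"yaw":0},
  {"dx":0,"dy":0,"dz":15,"yaw":0},
  {"dx":0,"dy":0,"dz":20,"yaw":0},
  {"dx":0,"dy":0,"dz":20,"yaw":0},
  {"dx":0,"dy":0,"dz":20,"yaw":0},
])

```text
t: 13.7
eef_pos: [647.9, -64.5, 308.3]
tcp_rot: [3.141, 0.0, 1.579]
ft_force: [-0.3, 0.1, 0.3]
opening: 0.501
```

drive_tool([
  {"dx":-15,"dy":-15,"dz":5,"yaw":0},
  {"dx":-20,"dy":-25,"dz":0,"yaw":0},
  {"dx":-20,"dy":-25,"dz":0,"yaw":0},
  {"dx":-20,"dy":-25,"dz":0,"yaw":0},
  {"dx":-20,"dy":-25,"dz":0,"yaw":0},
])

```text
t: 14.12
eef_pos: [551.9, -180.4, 312.5]
tcp_rot: [3.141, 0.0, 1.58]
ft_force: [1.4, -0.9, -1.0]
opening: 0.498
```

drive_tool([
  {"dx":-20,"dy":-25,"dz":0,"yaw":0},
  {"dx":-20,"dy":-25,"dz":0,"yaw":0},
  {"dx":-20,"dy":-25,"dz":0,"yaw":0},
  {"dx":-20,"dy":-25,"dz":0,"yaw":0},
  {"dx":-10,"dy":-15,"dz":0,"yaw":0},
])

```text
t: 14.53
eef_pos: [461.1, -296.4, 312.6]
tcp_rot: [3.141, 0.001, 1.578]
ft_force: [0.1, 0.2, -0.0]
opening: 0.5
```

drive_tool([
  {"dx":0,"dy":-25,"dz":0,"yaw":0},
  {"dx":0,"dy":-25,"dz":0,"yaw":0},
  {"dx":0,"dy":-25,"dz":0,"yaw":0},
  {"dx":0,"dy":-15,"dz":0,"yaw":0},
  {"dx":0,"dy":0,"dz":0,"yaw":0},
])

```text
t: 14.95
eef_pos: [462.7, -386.8, 311.5]
tcp_rot: [3.142, 0.0, 1.577]
ft_force: [0.7, -0.1, -0.2]
opening: 0.501
```

```bash
python3 - <<'E'
from h import *
a=env.read_camera("scene");b=env.read_camera("top");np.save("s3.npy",a);np.save("t3.npy",b)
save(a,"f1.png")
save(cv2.resize(a[140:340,250:490],None,fx=3.3,fy=2.9,interpolation=cv2.INTER_CUBIC),"f2.png")
save(b,"f3.png")
print([(np.round(d["pixel"],1).tolist(),round(d["conf"],2)) for d in env.place_of("hanger_grip","scene")][:6])
E
```

```text
[([241.6, 182.1], 0.88), ([430.7, 224.5], 0.85), ([275.1, 213.5], 0.84), ([291.5, 170.8], 0.74), ([291.9, 333.2], 0.71), ([354.8, 162.8], 0.64)]
```

View pics/f2.png

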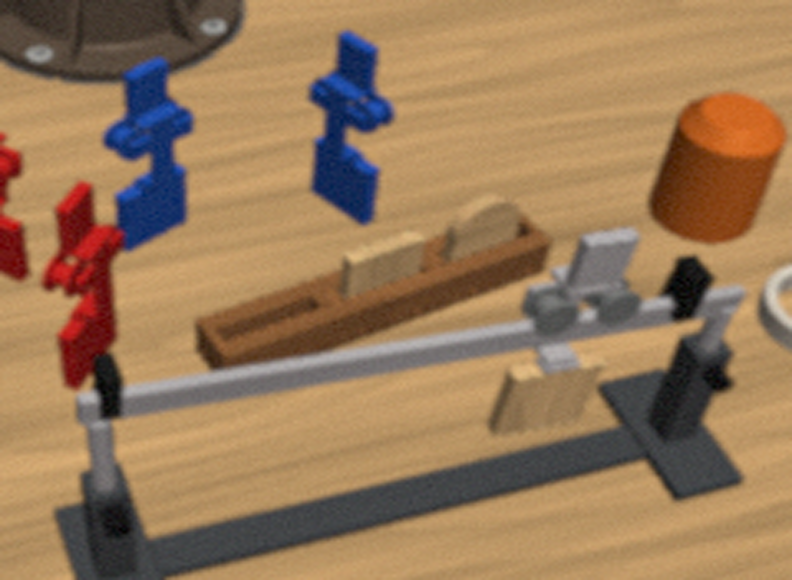

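View pics/f3.png

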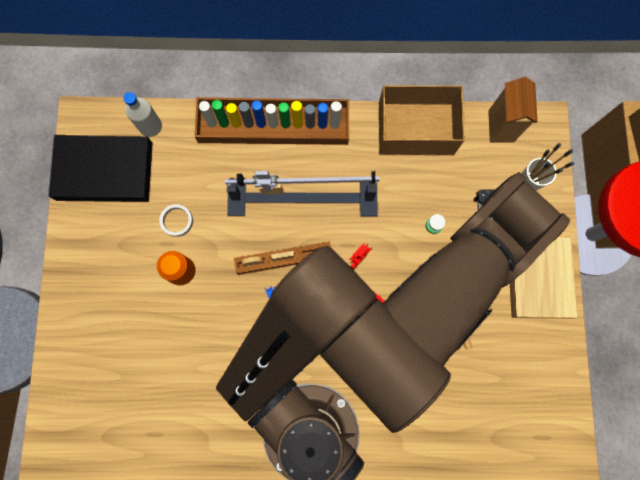

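View pics/f1.png

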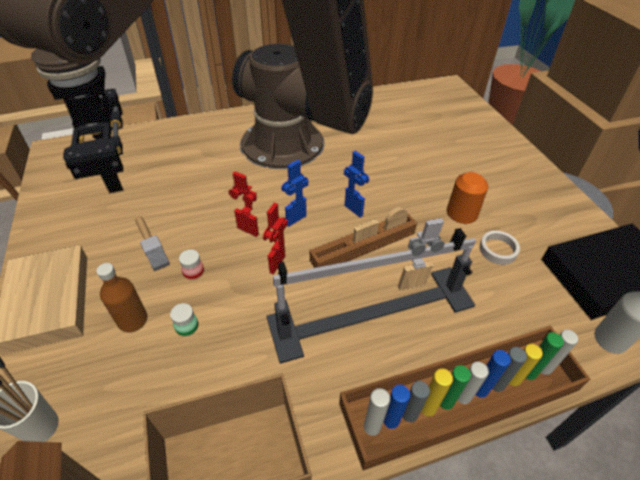

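The hanger is near the stop (front wheel at 620,300 in the crop, stop face about 672) and may still be rolling. I'll wait, then measure.

drive_tool([
  {"dx":0,"dy":0,"dz":0,"yaw":0},
  {"dx":0,"dy":0,"dz":0,"yaw":0},
  {"dx":0,"dy":0,"dz":0,"yaw":0},
  {"dx":0,"dy":0,"dz":0,"yaw":0},
  {"dx":0,"dy":0,"dz":0,"yaw":0},
])

```text
t: 15.52
eef_pos: [463.1, -384.2, 311.7]
tcp_rot: [3.141, 0.0, 1.58]
ft_force: [0.7, 0.5, 0.5]
opening: 0.5
```

drive_tool([
  {"dx":0,"dy":0,"dz":0,"yaw":0},
  {"dx":0,"dy":0,"dz":0,"yaw":0},
  {"dx":0,"dy":0,"dz":0,"yaw":0},
  {"dx":0,"dy":0,"dz":0,"yaw":0},
  {"dx":0,"dy":0,"dz":0,"yaw":0},
])

```text
t: 15.93
eef_pos: [462.9, -384.6, 311.5]
tcp_rot: [3.142, -0.0, 1.579]
ft_force: [0.2, 0.1, 0.2]
opening: 0.5
```

drive_tool([
  {"dx":0,"dy":0,"dz":0,"yaw":0},
  {"dx":0,"dy":0,"dz":0,"yaw":0},
  {"dx":0,"dy":0,"dz":0,"yaw":0},
  {"dx":0,"dy":0,"dz":0,"yaw":0},
  {"dx":0,"dy":0,"dz":0,"yaw":0},
])

```text
t: 16.35
eef_pos: [463.0, -384.6, 311.5]
tcp_rot: [3.141, 0.0, 1.579]
ft_force: [0.1, -1.0, -0.4]
opening: 0.499
```

```bash
python3 - <<'E'
from h import *
a=env.read_camera("scene");b=env.read_camera("top");np.save("s4.npy",a);np.save("t4.npy",b)
save(cv2.resize(a[190:310,370:490],None,fx=5,fy=5,interpolation=cv2.INTER_CUBIC),"k1.png")
save(cv2.resize(b[160:220,220:320],None,fx=7,fy=7,interpolation=cv2.INTER_CUBIC),"k2.png")
p=env.place_of("hanger_grip","scene");q=env.place_of("hanger_grip","top")
P=[d["pixel"] for d in p if d["pixel"][0]>400];Q=[d["pixel"] for d in q if d["pixel"][1]<215]
print(P,Q)
for x in P:
    for y in Q: print(tri(x,y))
print("expected ~",proj("scene",(647,154,222)),proj("top",(647,154,222)))
E
```

```text
[[443.0, 223.6]] [[253.0, 175.9]]
(array([641.28984395, 147.8459586 , 226.77473559]), np.float64(0.9423164720096696))
expected ~ [[447.24174009 226.90475995]] [[250.97412703 174.34364247]]
```

View pics/k1.png

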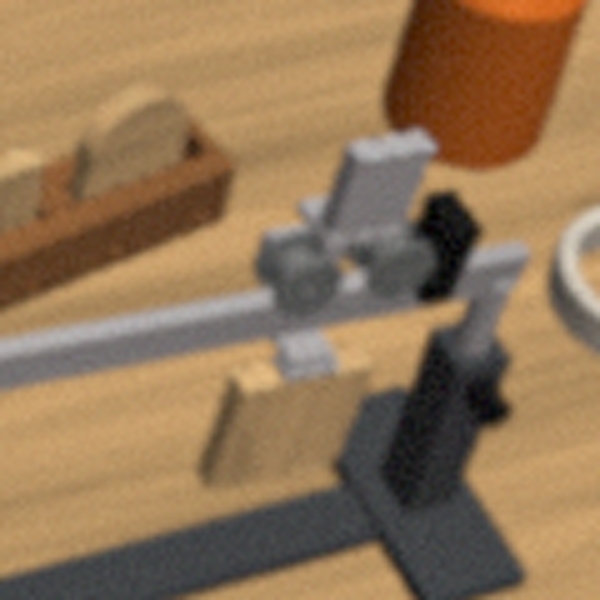

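View pics/k2.png

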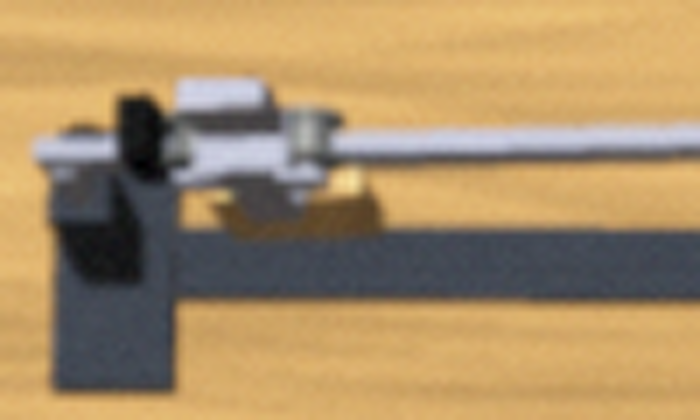

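The front wheel at (400,265) in the crop meets the stop at (445,245), and the plaque hangs free. I'll check that it has settled and that the other things are unmoved.

drive_tool([
  {"dx":0,"dy":0,"dz":0,"yaw":0},
  {"dx":0,"dy":0,"dz":0,"yaw":0},
  {"dx":0,"dy":0,"dz":0,"yaw":0},
  {"dx":0,"dy":0,"dz":0,"yaw":0},
  {"dx":0,"dy":0,"dz":0,"yaw":0},
])

```text
t: 16.97
eef_pos: [463.0, -384.5, 311.5]
tcp_rot: [3.142, -0.0, 1.579]
ft_force: [-0.1, 0.6, -0.7]
opening: 0.5
```

drive_tool([
  {"dx":0,"dy":0,"dz":0,"yaw":0},
  {"dx":0,"dy":0,"dz":0,"yaw":0},
  {"dx":0,"dy":0,"dz":0,"yaw":0},
  {"dx":0,"dy":0,"dz":0,"yaw":0},
  {"dx":0,"dy":0,"dz":0,"yaw":0},
])

```text
t: 17.38
eef_pos: [463.0, -384.5, 311.6]
tcp_rot: [3.141, 0.0, 1.579]
ft_force: [-0.1, 0.6, -0.5]
opening: 0.5
```

```bash
python3 - <<'E'
from h import *
a=env.read_camera("scene");s0=np.load("scene0.npy");s4=np.load("s4.npy")
bl=lambda i:cv2.GaussianBlur(i,(0,0),1.2).astype(int)
print("motion since 0.9s, hanger region", (abs(bl(a)-bl(s4)).max(2)[190:310,370:490]>30).sum())
d=(abs(bl(a)-bl(s0)).max(2)>45).astype(np.uint8)
n,l,st,_=cv2.connectedComponentsWithStats(d)
print([s.tolist() for s in st[1:] if s[4]>8])
save(cv2.resize(a[190:310,370:490],None,fx=5,fy=5,interpolation=cv2.INTER_CUBIC),"m1.png")
E
```

```text
motion since 0.9s, hanger region 0
[[46, 0, 7, 12, 53], [29, 0, 110, 194, 10308], [200, 0, 94, 55, 3038], [298, 0, 13, 22, 172], [339, 0, 35, 134, 2768], [315, 33, 3, 5, 12], [0, 38, 26, 40, 570], [233, 59, 20, 42, 308], [246, 62, 3, 7, 17], [271, 63, 34, 34, 555], [338, 64, 4, 16, 40], [45, 69, 13, 3, 30], [58, 71, 17, 15, 171], [0, 79, 67, 82, 2515], [284, 117, 18, 9, 87], [311, 122, 37, 30, 687], [10, 137, 12, 5, 26], [0, 143, 7, 5, 26], [0, 154, 15, 25, 121], [318, 197, 32, 45, 705], [421, 215, 37, 36, 646], [451, 238, 6, 5, 18], [327, 243, 18, 9, 55], [426, 257, 9, 8, 44], [410, 267, 10, 19, 98], [432, 271, 9, 11, 65]]
```

View pics/m1.png

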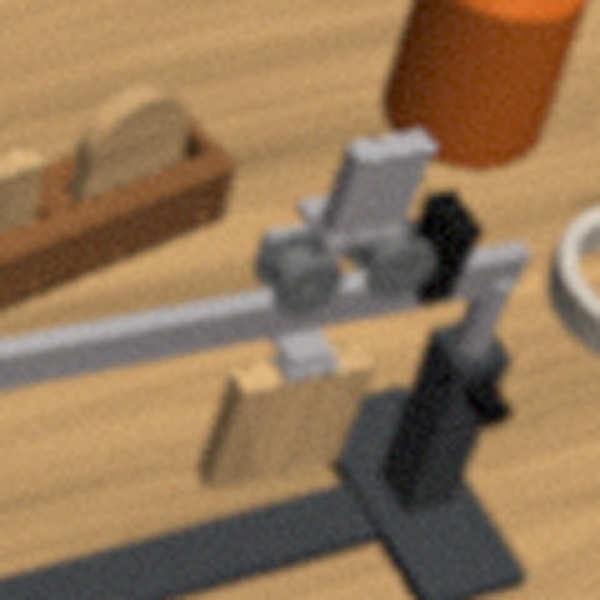

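The hanger is at rest against the stop. The only changes from the first picture are the arm, the emptied slot and the hanger, so I'm handing in.

```bash
python3 -c "
from cell import env
print(env.job_done())"
```

```text
the job is handed in; nothing more can be done
None
```

The plaque now hangs at rest against the stop at the rail's low end. It rolled down by itself after I let go near the high end, and I handed the job in at about 17.4 s.

- **Loading:** I took the grey-wheeled hanger from its slot and passed the hook round the rail about 80 mm from the high end. I felt for the rail top: the uphill wheel touched at a rail height of about 191 mm, close to the 193 mm estimated from the images.
- **Setting the wheels down:** The tool cannot pitch, so only the uphill wheel bore at first, and I pressed up to about 17 N net without the tab tilting. I then eased the grip in small steps until the held tab tilted to about 4.5° (rail 5°). The tip height then matched both wheels being down. I firmed the grip and let go. At one of those steps the hold on the tab was briefly very light.
- **Final checks:** The last pictures show the front wheel against the stop, with no motion over the last second. The image comparison shows no change except the arm, the emptied slot and the hanger.
- **Disagreement:** The network placed the tab centre at y = 148 mm, about 6 mm from my expected 154 mm. That is within its usual error, and the enlarged pictures show the wheel touching the stop.

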